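Fit the captive floor board into a pottery display case

ROBOT

A 6-joint arm with a two-finger parallel gripper is mounted at the origin on the work surface. World frame = base frame: x ahead of the robot, y to its left, z up, the work surface at z = 0. Lengths are in mm, angles in rad, forces in N, time in s.
With the tool pointing down it reaches from about 325 to 900 mm from the base axis. Payload 6.1 kg.
Tool frame: the origin (TCP) lies at the very end of the fingers, on their centre line; the grasp point (between the pads) lies 19 mm behind it (bot.grip_depth is the distance from the TCP to the grasp point, in mm); x points along the fingers, y is the direction in which the jaws open and shut, and the axes are right-handed (so a half turn about x gives the same grasp; the last joint's range is limited). The gripper opens to 85 mm and grips with 20 to 120 N. Pads are 22 mm wide; open, the fingers measure 114 mm over their backs; the gripper's body (76 mm by 85 mm) begins 54 mm behind the grasp point. The pads swing forward as they close: fully open they stand 13 mm farther back than shut.
Start: joints at [1.172, 0.22, 1.526, -0, 1.395, -0.126], TCP at [168.392, 601.88, 231.3] pointing down, gripper open.
Joint ranges: [-2.98, 2.98], [-0.91, 2.08], [0.09, 2.57], [-1.24, 4.39], [0.2, 2.65], [-2.68, 2.68]. Speed limits (rad/s): [2.57, 2.57, 3.01, 3.14, 3.14, 3.14].

INTERFACE

Orientations are given as a unit quaternion [x, y, z, w].
In Python, from plant import readout, vision, bot gives the robot as it stands.
- The arm moves only by the shell command python3 -m crank 'ROWS' [FORCE]. ROWS is JSON, a list of rows, each a list of 7 numbers: the shift along the tool's x, y, z in m, then the turn, a rotation vector about the tool's x, y, z in rad, then the finger opening in m, from 0 to 0.0854. A call has 1 to 5 rows; each row shifts and turns the commanded pose from where the row before left it, along the tool's axes as they then stand; what a row does not reach is not made up. A row lasts 1/8 s, in which the tool goes at most 62.5 mm and 10.7 degrees, less where a joint would pass 70% of its speed; a pose out of reach is approached as far as the arm can. A call with a gripper value outside its range is refused whole. The fingers move at their own pace and stop on an object; FORCE is the grip in N (left out, the last holds). Time passes only in rows, so rows that do not move let the fingers close. It gives the time, the measured TCP pose, the force and the opening at its end, in the units of the state.
- readout.read_state(): the state, without advancing time (a new reading comes with each control period).
- vision.camera(name): name is "side" or "top" or "wrist"; returns (picture, depth): 384x512x3 uint8, red, green, blue; 384x512 float32, mm along the optical axis (not along the pixel's ray), 0 where there is no reading.
- vision.calibration(name): a dict with "fov_y" (degrees; the focal length in pixels is half the picture's height over the tangent of half this angle, whatever the lens; pixels are square), "cx", "cy" (the principal point, pixels), "R" (3x3) and "t" (3): a world point X has camera coordinates R X + t; the wrist camera has in their place "mount" (4x4, takes a point from camera to tool coordinates, whose origin is the TCP and whose axes are the tool frame's). Camera axes: x right, y down, z forward; pixel columns grow to the right and rows downward; lengths in mm; the calibration is good to about 2 mm. A picture is of the moment at which its call begins: read the wrist's pose just before it. calibration takes no time and is no camera call.
- bot.close_job(): hands the job in, once; it reports no verdict.
Trained networks look in the newest picture that a camera, given by its name, has taken for a name from the list of things; names that differ only in an ending like _2 or _b are one class to them, and where a whole thing is asked for, a point or a joint stands for the part that bears it (a point fixed in the world has none). Each returns a list of dicts, best first, with "p" (0 to 1); they miss things now and then, are a little off and sometimes report something else, mostly with a low value. They report only what shows in the picture. A call takes as long as a camera call. They do not tell look-alikes from the thing itself.
- vision.masks_of(camera, query): "region" (384x512 bool, what is visible of it) and "rect" ([left, top, width, height] in pixels, round what is visible of it).
- vision.mark_of(camera, query): "location" ([row, column] in pixels: a listed point, or the origin of a listed thing).
The state is a dict: "time": time; "qpos": joint angles; "dq": joint speeds; "effort": joint torques, N m; "eef_pos": TCP position; "tcp_rot": TCP orientation; "wrist_force": force on the tool from outside, world axes, zero at the start; "moment": the same for the moment, N m; "gripper_width": opening from 0.0 (shut) to 1.0 (fully open).
Only numpy, scipy, OpenCV 4.12 (cv2) and the standard library are available. Lean on these libraries where they do the work, as an engineer would, in place of code of your own. Each camera call takes 0.05 s, during which the arm holds its last target.

TASK

Fit the loose plywood floor board into the wooden display case: it is longer than the case's opening, so tilt it, pass one end under the lip on the blue-marked side first, lower the other end until the board lies flat on both ledges, then slide it away from the blue mark until it gently butts against the cork stop hidden under the opposite lip. Never push, knock or drop the board hard against the case, leave the other pottery alone, and let go of the board when it is home.

Things in the scene. Friction and masses are not known exactly. Their poses are not given: they have to be found in the camera images.
- grip (a point): Centre of the grip bar on the loose plywood board, 30 mm above its underside, on its centre lines; x along the length, z up. Board 216 (x) x 124 (y) x 8 mm, 0.18 to 0.32 kg, same either way round, starts flat on the table. Bar 20 (x) x 50 (y) mm, 42 mm high above the board's top face. z in the case's frame is 80 mm when the board lies on the ledges.
- case: Dark wooden display case fixed to the table, 302 x 156 mm, 100 mm high. Origin on the table under the opening's centre; -x is the blue-marked end, on the robot's side (yaw within 0.25 rad); z up. Opening x -88..88, y -66..66 mm; side walls straight down. Saucers on its floor stay below the ledges. It takes gentle contact only: over 25 N between board and case or stop is too hard.
- ledges (a point): Point under the opening's centre at the height of the two ledges' tops (50 mm above the table), on which the board lies. The pale ledges run along both ends of the case, reaching in to 62 mm from this point, so their edges show through the opening. Axes as the case's.
- blue_lip (a point): Middle of the inner top edge of the lip with the blue band (case x -88, z 100 mm). Lip 12 mm thick, 38 mm of room between it and the ledge. Under it is the deep pocket: its end wall is 54 mm farther in, at case x -142 mm. Axes as the case's.
- plain_lip (a point): Middle of the inner top edge of the other lip (case x 88, z 100 mm), 12 mm thick, 38 mm above the ledge. Hidden under it is the rigid cork stop, standing on the ledge; its face is at case x 93 to 119 mm, set differently each time and not measured: find it by feel. Home means the board's end touches it. Axes as the case's.
There are look-alikes about, which are no part of the job. There is more than one size of the part that bears grip; the job needs the smaller.

How it is judged (in metres and radians):
On the way, in this order (a step that is already met when the one before it is completed fails the run):
1. the board is tilted, with the end on the blue-marked side down inside the case and under its lip (angle between the z axis of grip and the z axis of case, either way round above 0.14 rad and x of grip in the frame of case between -0.07 and -0.005 m and z of grip in the frame of case below 0.155 m and y of grip in the frame of case between -0.03 and 0.03 m), for 0.1 s.
2. the board lies flat on both ledges, below both lips (angle between the z axis of grip and the z axis of case, either way round below 0.03 rad and z of grip in the frame of case between 0.077 and 0.083 m and y of grip in the frame of case between -0.008 and 0.008 m and x of grip in the frame of case between -0.04 and 0.02 m), for 0.1 s.
At the end, for the whole second after the job is handed in: The board lies flat (within 0.03 rad) on both ledges under both lips, its end within 2.5 mm of the cork stop, at rest and released (angle between the z axis of grip and the z axis of case, either way round below 0.03 rad and z of grip in the frame of case between 0.077 and 0.083 m and y of grip in the frame of case between -0.008 and 0.008 m and x of grip in the frame of stop above -0.1105 m and linear speed of board below 0.01 m/s and contact force between the fingers and board below 0.05 N); the robot touches nothing.
It fails at once if the board is pushed, knocked or dropped against the case or its stop with more than 25 N (contact force between board and case above 25 N).
It fails at once if another piece of pottery or the spoon is moved more than 20 mm (distance of any of cup, mug, bowl, flask, vase, spoon, dish from where it was at the start of the episode above 0.02 m).
It also fails if it takes over 64 s, if anything falls off the work surface, if the arm or the gripper's body presses on something with over 40 N, if the wrist force passes 120 N, or if a joint passes its speed limit or range.

## Working session

There is one attempt and no reset: what is moved stays moved. The work goes in short steps, Python scripts to look and compute and a shell command to move; the robot and the scene stay as the last step left them, time stands still between calls to the robot, and variables do not carry over. Pictures are saved under pics/ and viewed, and the job is handed in when it is done.

```bash
ls; mkdir -p pics; python3 - <<'E'
from plant import readout, vision, bot
import cv2
print(readout.read_state(), bot.grip_depth)
for n in ["side","top","wrist"]:
    p,d=vision.camera(n); cv2.imwrite(f"pics/a_{n}.png",p[:,:,::-1]); print(n,vision.calibration(n))
    for q in ["grip","case","ledges","blue_lip","plain_lip"]:
        print(q,[(round(r["p"],2),r["location"]) for r in vision.mark_of(n,q)][:4])
E
```

```text
pics
{'time': 0.0, 'qpos': array([ 1.17194232e+00,  2.21234463e-01,  1.52763350e+00, -7.92734387e-06,
        1.39471101e+00, -1.26085800e-01]), 'dq': array([-2.02262186e-04,  1.43802407e-05,  9.62091879e-04, -2.27042361e-03,
       -7.80756304e-04,  3.27152315e-04]), 'effort': array([ 9.46157852e-04, -4.96900606e+01, -3.89399385e+01, -1.47513413e-05,
        1.10707924e-02,  1.06035091e-05]), 'eef_pos': array([168.12896328, 601.31788224, 230.1822432 ]), 'tcp_rot': array([ 0.09545997,  0.70071993, -0.09681783,  0.70036083]), 'wrist_force': array([0.32122542, 0.03026563, 0.27240687]), 'moment': array([ 0.05824808, -0.03934827, -0.02942347]), 'gripper_width': 0.998805924294819} 18.700000000000003
side {'fov_y': 53.71002652694555, 'cx': 259.50466182379824, 'cy': 204.4912064058985, 'R': array([[ 0.98516514, -0.17066621,  0.01796364],
       [-0.08216889, -0.56101823, -0.82371526],
       [ 0.15065829,  0.8100195 , -0.56671905]]), 't': array([-400.2003237 ,  107.64396991,  932.51109017])}
grip [(0.95, [172.1, 168.8]), (0.91, [178.4, 282.9])]
case [(0.84, [295.1, 316.0])]
ledges [(0.74, [2
[... 419 characters left out ...]
7.2, 168.4]), (0.7, [289.0, 134.2])]
case [(0.62, [162.9, 339.2])]
ledges [(0.83, [162.1, 338.0])]
blue_lip [(0.82, [196.0, 347.6])]
plain_lip [(0.8, [122.4, 348.7]), (0.24, [165.3, 339.2])]
wrist {'fov_y': 69.13845064586067, 'cx': 257.90075382991836, 'cy': 191.23845890311077, 'mount': array([[ 8.56666551e-04, -2.87138796e-01,  9.57888604e-01,
        -1.43083659e+02],
       [ 9.99999254e-01, -5.88308217e-04, -1.07067985e-03,
         4.58741695e-01],
       [ 8.70967459e-04,  9.57888807e-01,  2.87138077e-01,
        -7.31939611e+01],
       [ 0.00000000e+00,  0.00000000e+00,  0.00000000e+00,
         1.00000000e+00]])}
grip [(0.94, [233.1, 32.5])]
case []
ledges []
blue_lip []
plain_lip []
```

View pics/a_top.png

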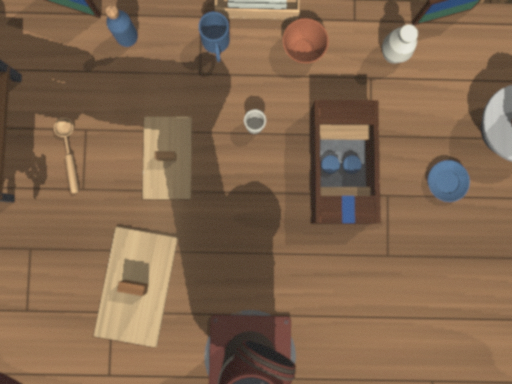

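View pics/a_side.png

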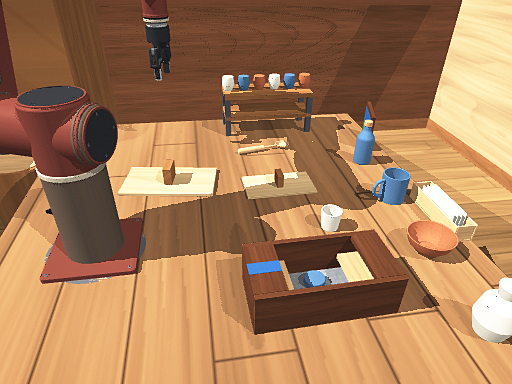

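View pics/a_wrist.png

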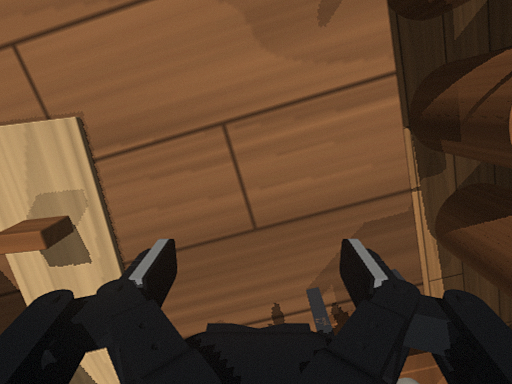

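Two boards bear a grip bar: the one at top-view (row 157, col 168), about 82 px (~208 mm) long, and one at (289, 134), about 115 px (~290 mm). The first fits 216×124 mm, so it is the smaller one. Next I'll measure it and the case.

```bash
cat > h.py <<'E'
import numpy as np, cv2
from scipy.spatial.transform import Rotation as Ro
from plant import readout, vision, bot
def cam(name,st=None):
    c=vision.calibration(name); f=192/np.tan(np.radians(c["fov_y"]/2))
    if "R" in c: R,t=np.array(c["R"]),np.array(c["t"])
    else:
        M=np.array(c["mount"]); Rt=Ro.from_quat(st["tcp_rot"]).as_matrix()
        Rw=Rt@M[:3,:3]; o=Rt@M[:3,3]+st["eef_pos"]; R=Rw.T; t=-Rw.T@o
    return f,c["cx"],c["cy"],R,t
def world(name,d,st=None):
    f,cx,cy,R,t=cam(name,st); v,u=np.mgrid[:384,:512]
    P=np.stack([(u-cx)/f*d,(v-cy)/f*d,d],-1)
    W=(P-t)@R; W[d<=0]=np.nan; return W
def onplane(name,rc,z,st=None):
    f,cx,cy,R,t=cam(name,st); r=R.T@np.array([(rc[1]-cx)/f,(rc[0]-cy)/f,1]); o=-R.T@t
    return o+r*(z-o[2])/r[2]
def rect(P):
    (c,s,a)=cv2.minAreaRect(P.astype(np.float32)); b=cv2.boxPoints((c,s,a))
    e=[b[1]-b[0],b[2]-b[1]]; L=max(e,key=np.linalg.norm); return np.array(c),s,np.arctan2(L[1],L[0])
def show():
    s=readout.read_state(); print(s["time"],s["eef_pos"],s["tcp_rot"],s["wrist_force"],s["gripper_width"]); return s
E
python3 - <<'E'
from h import *
for n in ["top","side"]:
    p,d=vision.camera(n); W=world(n,d)
    for q in ["grip","case"]:
        for r in vision.masks_of(n,q)[:3]:
            m=r["region"]; 
            if r["p"]<.4: continue
            P=W[m&(d>0)]; print(n,q,round(r["p"],2),r["rect"],len(P),np.nanpercentile(P[:,2],[2,25,50,75,98]))
            if q=="grip":
                t=P[np.abs(P[:,2]-np.median(P[:,2]))<6]; print("  board",rect(t[:,:2]))
                b=P[P[:,2]>40]; print("  bar",b.mean(0) if len(b) else 0, rect(b[:,:2]) if len(b)>4 else 0, np.percentile(b[:,2],95))
            else:
                t=P[(P[:,2]>92)&(P[:,2]<112)]; print("  case",rect(t[:,:2]),np.median(t[:,2]))
    if n=="top":
        cv2.imwrite("pics/b.png",cv2.resize(p[100:210,130:390,::-1],None,fx=3,fy=3,interpolation=cv2.INTER_CUBIC))
E
```

```text
top grip 0.64 [141.8, 115.5, 49.9, 83.4] 3859 [ 2.3974803   5.92282057  7.6939658   9.54133232 49.24686612]
  board (array([504.38885498, 226.28915405]), (215.0574188232422, 124.3024673461914), np.float32(0.018995885))
  bar [503.72023516 225.26441499  48.85625563] (array([503.95672607, 226.53761292]), (20.295927047729492, 50.817256927490234), np.float32(-1.5454018)) 53.15633895923275
top grip 0.59 [96.1, 227.4, 81.9, 116.4] 6926 [ 4.81165293  8.36867227 10.09910255 11.99974991 64.51918487]
  board (array([170.53167725, 294.70846558]), (161.97386169433594, 280.7753601074219), np.float32(-0.15343632))
  bar [171.50436417 292.11288465  62.47494391] (array([170.54498291, 294.37985229]), (65.50826263427734, 26.954301834106445), np.float32(1.4194262)) 68.03961293009198
top case 0.81 [308.3, 100.4, 71.0, 125.9] 8413 [  2.23147227  24.2482637   81.12776997  99.57764645 103.72412322]
  case (array([ 491.7515564 , -226.50393677]), (300.23504638671875, 157.0574493408203), np.float32(0.017779266)) 99.69601549314247
side grip 0.94 [114.8, 160.2, 107.2, 37.2] 2609 [ 2.40483367  8.26228038  9.2656
[... 240 characters left out ...]
9766, 27.24673843383789), np.float32(1.4241399)) 65.18357782908345
side grip 0.78 [244.2, 169.9, 71.2, 30.0] 1563 [ 1.21139336  5.82451555  6.82236741  7.92279422 48.00364635]
  board (array([504.62313843, 232.68307495]), (216.63002014160156, 142.74615478515625), np.float32(0.016379537))
  bar [502.93265968 221.9284648   47.2752479 ] (array([503.80221558, 225.46339417]), (20.60964012145996, 48.71952438354492), np.float32(-1.5640426)) 50.18944667325178
side case 0.58 [240.7, 229.7, 167.7, 106.3] 13222 [  3.96301903  37.75402882  69.43061735  98.19239086 100.45582002]
  case (array([ 491.45928955, -226.36810303]), (302.5512390136719, 159.1332550048828), np.float32(0.0205427)) 98.84622570403927
```

View pics/b.png

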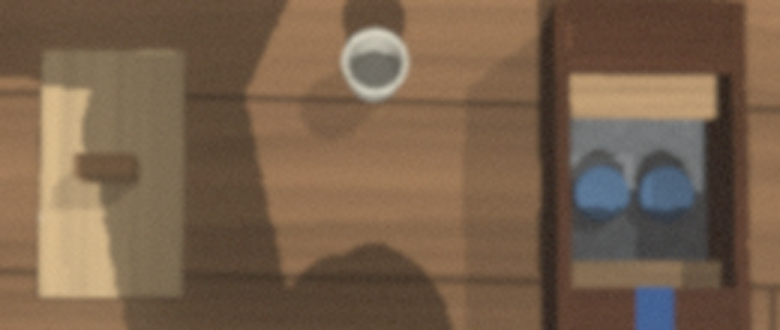

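```bash
cat >> h.py <<'E'
def Rtool(yaw,th,flip):
    # board frame yaw, pitch: -x end down by th ; tool x = -board z, tool y = +-board x
    B=(Ro.from_euler('z',yaw)*Ro.from_euler('y',-th)).as_matrix()
    y=B[:,0]*flip; x=-B[:,2]; return np.stack([x,y,np.cross(x,y)],1)
def rows(p0,R0,p1,R1,n,w):
    """rows from pose0 to pose1, n steps, rounded with feedback"""
    p=np.array(p0,float); R=np.array(R0); rv=Ro.from_matrix(R0.T@R1).as_rotvec(); out=[]
    for i in range(1,n+1):
        pt=p0+(p1-p0)*i/n; Rt=R0@Ro.from_rotvec(rv*i/n).as_matrix()
        s=np.round(R.T@(pt-p)/1000,4); a=np.round(Ro.from_matrix(R.T@Rt).as_rotvec(),3)
        out.append([float(v)+0 for v in list(s)+list(a)]+[w]); p=p+R@s*1000; R=R@Ro.from_rotvec(a).as_matrix()
    for k in range(0,n,5): print(str([[float(f"{v:g}") for v in r] for r in out[k:k+5]]).replace(" ","").replace("-0.0,","0,").replace("0.0,","0,"))
    return p,R
def cur():
    s=readout.read_state(); return s["eef_pos"],Ro.from_quat(s["tcp_rot"]).as_matrix()
E
python3 - <<'E'
from h import *
p,R=cur(); print(R.round(3)); print(p)
for f in (1,-1):
    R1=Rtool(.019,0,f); print(f,Ro.from_matrix(R.T@R1).as_rotvec().round(3))
R1=Rtool(.019,0,1)
f=min((1,-1),key=lambda f:np.linalg.norm(Ro.from_matrix(R.T@Rtool(.019,0,f)).as_rotvec()));print(f)
rows(p,R,np.array([504,226,130.]),Rtool(.019,0,f),15,.0854)
E
```

```text
[[-0.     0.269  0.963]
 [-0.     0.963 -0.269]
 [-1.    -0.    -0.   ]]
[168.37314296 601.88014961 231.28578499]
1 [1.279 0.    0.   ]
-1 [-1.863 -0.     0.   ]
1
[[0.0068,-0.0181,0.0283,0.085,0,0,0.0854],[0.0067,-0.0156,0.0297,0.086,0,0,0.0854],[0.0068,-0.0131,0.031,0.085,0,0,0.0854],[0.0067,-0.0103,0.032,0.085,0,0,0.0854],[0.0068,-0.0076,0.0327,0.085,0,0,0.0854]]
[[0.0067,-0.0048,0.0332,0.086,0,0,0.0854],[0.0068,-0.0019,0.0336,0.085,0,0,0.0854],[0.0067,0.0009,0.0336,0.085,0,0,0.0854],[0.0068,0.0038,0.0333,0.085,0,0,0.0854],[0.0067,0.0066,0.033,0.086,0,0,0.0854]]
[[0.0068,0.0094,0.0322,0.085,0,0,0.0854],[0.0067,0.0121,0.0314,0.085,0,0,0.0854],[0.0068,0.0148,0.0302,0.085,0,0,0.0854],[0.0067,0.0172,0.0288,0.086,0,0,0.0854],[0.0068,0.0196,0.0272,0.085,0,0,0.0854]]
```

```bash
python3 -m crank '[[0.0068,-0.0181,0.0283,0.085,0,0,0.0854],[0.0067,-0.0156,0.0297,0.086,0,0,0.0854],[0.0068,-0.0131,0.031,0.085,0,0,0.0854],[0.0067,-0.0103,0.032,0.085,0,0,0.0854],[0.0068,-0.0076,0.0327,0.085,0,0,0.0854]]'
python3 -m crank '[[0.0067,-0.0048,0.0332,0.086,0,0,0.0854],[0.0068,-0.0019,0.0336,0.085,0,0,0.0854],[0.0067,0.0009,0.0336,0.085,0,0,0.0854],[0.0068,0.0038,0.0333,0.085,0,0,0.0854],[0.0067,0.0066,0.033,0.086,0,0,0.0854]]'
python3 -m crank '[[0.0068,0.0094,0.0322,0.085,0,0,0.0854],[0.0067,0.0121,0.0314,0.085,0,0,0.0854],[0.0068,0.0148,0.0302,0.085,0,0,0.0854],[0.0067,0.0172,0.0288,0.086,0,0,0.0854],[0.0068,0.0196,0.0272,0.085,0,0,0.0854]]'
python3 - <<'E'
from h import *
st=show(); print(np.round(Ro.from_quat(st["tcp_rot"]).as_matrix(),3))
p,d=vision.camera("wrist"); cv2.imwrite("pics/c.png",p[:,:,::-1]); W=world("wrist",d,st)
for r in vision.masks_of("wrist","grip")[:2]:
    P=W[r["region"]&(d>0)]; t=P[np.abs(P[:,2]-8)<6]; b=P[(P[:,2]>40)&(P[:,2]<60)]
    print(r["p"],r["rect"],rect(t[:,:2]),rect(b[:,:2]),np.median(t[:,2]),np.median(b[:,2]))
E
```

```text
time: 1.82
eef_pos: [281.0, 475.8, 197.4]
tcp_rot: [0.243, 0.664, -0.243, 0.664]
wrist_force: [-0.1, 0.1, 0.5]
gripper_width: 0.998
time: 2.45
eef_pos: [392.9, 350.4, 163.8]
tcp_rot: [0.378, 0.597, -0.378, 0.598]
wrist_force: [0.1, 0.2, -0.4]
gripper_width: 1.002
time: 3.08
eef_pos: [504.8, 225.2, 130.0]
tcp_rot: [0.496, 0.504, -0.496, 0.504]
wrist_force: [-0.0, 0.3, 0.5]
gripper_width: 1.001
3.075 [504.77312369 225.18203382 129.97481944] [ 0.496099    0.50394745 -0.49579831  0.50409006] [-0.04828267  0.34917213  0.54249186] 1.0014683685459211
[[ 0.     1.     0.016]
 [ 0.     0.016 -1.   ]
 [-1.     0.    -0.   ]]
0.95 [0.0, 28.3, 59.1, 182.7] (array([285.80465698, 277.29342651]), (161.15696716308594, 51.310115814208984), np.float32(1.4095176)) (array([0., 0.]), (0.0, 0.0), np.float32(0.0)) 10.614292603044976 nan
0.61 [141.3, 115.8, 233.9, 124.7] (array([504.87692261, 227.06864929]), (216.01715087890625, 123.15888214111328), np.float32(0.015367319)) (array([505.20657349, 227.51422119]), (19.640457153320312, 49.637351989746094), np.float32(-1.5644637)) 8.630849903566336 50.506132182791326
  return _methods._mean(a, axis=axis, dtype=dtype,
  ret = ret.dtype.type(ret / rcount)
```

View pics/c.png

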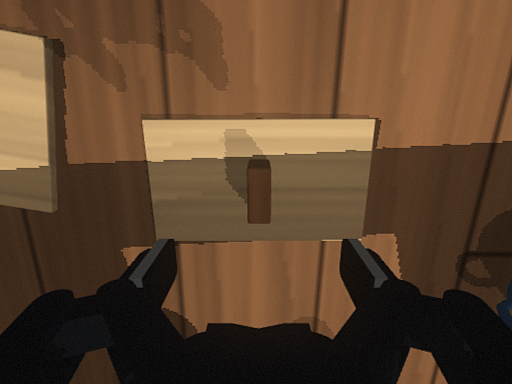

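The picture shows the smaller board centred between the jaws, with the bar at about (193, 259). The larger board is at the left edge. Going down to grasp.

```bash
python3 -m crank '[[0.03,0.0003,-0.0022,0,0,0,0.05],[0.03,0,0,0,0,0,0.05],[0.03,0,0,0,0,0,0.05],[0.018,0,0,0,0,0,0.05],[0.007,0,0,0,0,0,0.05]]' 50
python3 -m crank '[[0,0,0,0,0,0,0.005],[0,0,0,0,0,0,0.005],[0,0,0,0,0,0,0.005],[0,0,0,0,0,0,0.005]]' 50
python3 - <<'E'
from h import *
st=show()
E
```

```text
time: 3.8
eef_pos: [503.5, 228.4, 14.1]
tcp_rot: [0.495, 0.505, -0.496, 0.505]
wrist_force: [-0.3, 0.2, -0.8]
gripper_width: 0.585
time: 4.3
eef_pos: [505.3, 228.6, 16.2]
tcp_rot: [0.496, 0.504, -0.495, 0.505]
wrist_force: [0.4, 0.7, 4.8]
gripper_width: 0.225
4.3 [505.27417037 228.58606308  16.20690139] [ 0.49596416  0.50435374 -0.49453213  0.50505923] [0.39233407 0.72381537 4.80081359] 0.22458614687528805
```

```bash
python3 -m crank '[[-0.015,0,0,0,0,0,0.005],[-0.04,0,0,0,0,0,0.005],[-0.05,0,0,0,0,0,0.005],[-0.05,0,0,0,0,0,0.005],[-0.04,0,0,0,0,0,0.005]]'
python3 - <<'E'
from h import *
st=show(); p,R=cur()
rows(p,R,np.array([515,-226,270.]),Rtool(.019,0.0,1),12,.005)
p,d=vision.camera("wrist"); cv2.imwrite("pics/d.png",p[:,:,::-1])
E
```

```text
time: 4.92
eef_pos: [504.2, 228.2, 212.9]
tcp_rot: [0.496, 0.504, -0.495, 0.505]
wrist_force: [0.7, 0.3, -2.5]
gripper_width: 0.227
4.925 [504.20317553 228.19648301 212.89511491] [ 0.49570393  0.50442889 -0.49475376  0.5050226 ] [ 0.70010983  0.33292549 -2.47330431] 0.22722061439088148
[[-0.0048,0.0002,0.0379,0,0,0,0.005],[-0.0047,0.0002,0.0378,0,0,0,0.005],[-0.0048,0.0002,0.0379,0,0,0,0.005],[-0.0048,0.0002,0.0378,0,0,-0.001,0.005],[-0.0048,0.0001,0.0379,0,0,0,0.005]]
[[-0.0047,0.0002,0.0379,0,0,0,0.005],[-0.0048,0.0002,0.0378,0,0,0,0.005],[-0.0048,0.0002,0.0379,0,0,0,0.005],[-0.0047,0.0002,0.0378,0,0,0,0.005],[-0.0048,0.0002,0.0379,0,0,0,0.005]]
[[-0.0048,0.0001,0.0378,0,0,0,0.005],[-0.0048,0.0002,0.0379,0,0,-0.001,0.005]]
```

View pics/d.png

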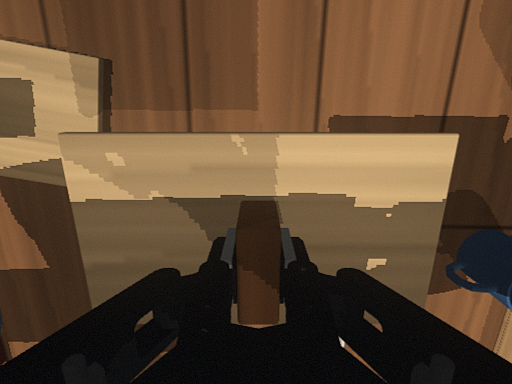

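The board is lifted and level, with the bar held between the pads at about (260, 260). Carrying it over.

```bash
python3 -m crank '[[-0.005,0.0002,0.038,0,0,0,0.005],[-0.005,0.0002,0.038,0,0,0,0.005],[-0.005,0.0002,0.038,0,0,0,0.005],[-0.005,0.0002,0.038,0,0,0,0.005],[-0.005,0.0002,0.038,0,0,0,0.005]]'
python3 -m crank '[[-0.005,0.0002,0.038,0,0,0,0.005],[-0.005,0.0002,0.038,0,0,0,0.005],[-0.005,0.0002,0.038,0,0,0,0.005],[-0.005,0.0002,0.038,0,0,0,0.005],[-0.005,0.0002,0.038,0,0,0,0.005]]'
python3 -m crank '[[-0.0048,0.0001,0.038,0,0,0,0.005],[-0.0048,0.0002,0.036,0,0,0,0.005],[0,0,0,0,0,0,0.005]]'
python3 - <<'E'
from h import *
st=show(); print(np.round(Ro.from_quat(st["tcp_rot"]).as_matrix(),3))
for n in ["top","side"]:
    p,d=vision.camera(n); cv2.imwrite(f"pics/e_{n}.png",p[:,:,::-1]); W=world(n,d)
    for q in ("grip","case"):
      for r in vision.masks_of(n,q)[:2]:
        P=W[r["region"]&(d>0)]; print(n,q,r["p"],r["rect"],np.percentile(P[:,2],[5,50,95]))
        if q=="grip":
            z=np.median(P[:,2]); t=P[abs(P[:,2]-z)<12]
            print("  ",rect(t[:,:2]), np.linalg.lstsq(np.c_[t[:,:2]-t[:,:2].mean(0),np.ones(len(t))],t[:,2],rcond=None)[0],t.mean(0))
E
```

```text
time: 5.6
eef_pos: [508.2, 37.1, 235.1]
tcp_rot: [0.495, 0.505, -0.495, 0.505]
wrist_force: [0.7, 0.2, -1.9]
gripper_width: 0.226
time: 6.22
eef_pos: [512.8, -152.7, 260.0]
tcp_rot: [0.495, 0.505, -0.495, 0.504]
wrist_force: [0.6, 0.3, -1.3]
gripper_width: 0.224
time: 6.6
eef_pos: [514.6, -227.8, 269.7]
tcp_rot: [0.496, 0.504, -0.496, 0.504]
wrist_force: [-0.1, 0.1, -1.5]
gripper_width: 0.229
6.6 [ 514.58415187 -227.83924891  269.71211428] [ 0.49583182  0.50387221 -0.49624     0.50399352] [-0.13060385  0.10699369 -1.47659516] 0.2285047304968516
[[-0.     1.     0.016]
 [-0.001  0.016 -1.   ]
 [-1.    -0.     0.001]]
top grip 0.77 [95.5, 228.4, 83.4, 114.1] [ 5.30801211 10.07029897 56.76466741]
   (array([168.79626465, 295.58508301]), (169.6571807861328, 288.3340148925781), np.float32(-0.16411473)) [-4.31161445e-04 -6.70043835e-04  9.79541058e+00] [179.18267269 297.2494548    9.79541058]
top grip 0.7 [332.8, 88.4, 63.9, 95.2] [257.76099094 261.23969809 277.34227899]
   (array([ 520.8684082 , -228.88052368]), (203.50741577148438, 122.50688171386719), np.float32(0.04501177)) [-3.99455372e-03 -8.24841027e-04  2.61157531e+02] [ 529.38765909 -220.77590412  261.15753129]
top case 0.84 [307.0, 99.7, 26.2, 89.9] [  3.96499213  81.55844763 102.42726079]
side grip 0.95 [115.3, 159.2, 105.8, 36.8] [ 1.73053492  9.21689781 47.19415509]
   (array([171.52047729, 319.38372803]), (220.21237182617188, 290.9755859375), np.float32(-0.16278392)) [1.41313698e-03 5.47801888e-03 8.50943707e+00] [168.55786804 281.53560594   8.50943707]
side grip 0.77 [278.8, 169.5, 138.6, 54.4] [256.13876428 259.9178188  283.85912186]
   (array([ 514.16339111, -227.01168823]), (216.8507843017578, 125.95293426513672), np.float32(0.016922276)) [-1.12033866e-03  1.05532804e-02  2.59693428e+02] [ 507.5763418  -240.02367251  259.69342791]
side case 0.81 [241.8, 228.9, 168.1, 103.8] [ 5.33875043 69.43849368 99.90160528]
```

View pics/e_top.png

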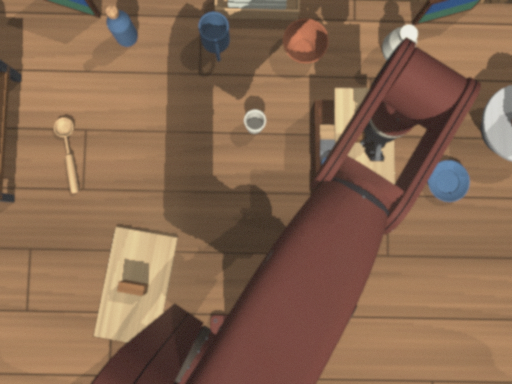

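View pics/e_side.png

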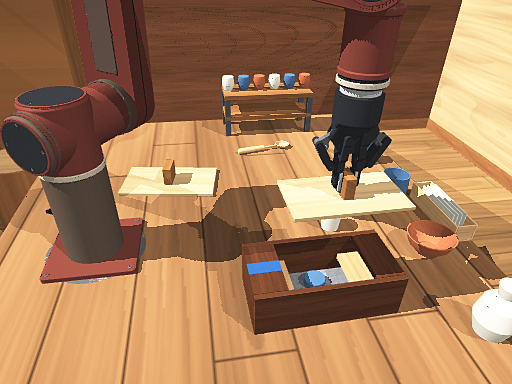

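```bash
cat >> h.py <<'E'
C=np.array([491.6,-226.4,0]); CY=.018; H=17.0; OFF=np.array([0,0,0.])
def T(xe,zb,th,y=0.):
    bc=np.array([xe+108*np.cos(th),y,zb+108*np.sin(th)]); n=np.array([-np.sin(th),0,np.cos(th)])
    return C+Ro.from_euler('z',CY).apply(bc+H*n)+OFF, Rtool(CY,th,1)
def where(show=True):
    p,R=cur(); B=Ro.from_euler('z',-CY); n=B.apply(-R[:,0]); ax=B.apply(R[:,1])
    th=np.arctan2(ax[2],ax[0]); q=B.apply(p-OFF-C)-H*n; e=q-108*ax
    print("board: xe %.1f y %.1f zb %.1f th %.3f yaw %.4f roll %.4f | grip x %.1f z %.1f"%(e[0],q[1],e[2],th,np.arctan2(ax[1],ax[0]),n[1],(q+30*n)[0],(q+30*n)[2]))
    s=readout.read_state(); print("F",s["wrist_force"].round(1),"t",round(s["time"],2),"w",round(s["gripper_width"],3)); return p,R
E
python3 - <<'E'
from h import *
for n,b,q in (("side",(266,280),(256.8,363.8)),("top",(196,347.6),(122.4,348.7))):
    B=onplane(n,b,100);Q=onplane(n,q,100); print(n,B,Q,(B+Q)/2,np.arctan2(Q[1]-B[1],Q[0]-B[0]))
p,R=where()
p1,R1=T(-75,120,.35); print(p1)
rows(p,R,p1,R1,5,.005)
E
```

```text
side [ 405.49855365 -231.11568201  100.        ] [ 581.13185522 -230.95493993  100.        ] [ 493.31520443 -231.03531097  100.        ] 0.0009152138714394914
top [ 404.61161382 -228.44473023  100.        ] [ 585.03833375 -230.27829736  100.        ] [ 494.82497378 -229.3615138   100.        ] -0.010162042550900821
board: xe -84.5 y 1.4 zb 252.5 th -0.000 yaw 0.0023 roll -0.0004 | grip x 23.5 z 282.4
F [ 0.1  0.4 -1.4] t 6.9 w 0.227
[ 512.21964943 -226.02880622  173.00229932]
[[0.0193,-0.0006,0.0003,0,0,0.07,0.005],[0.0192,-0.0019,0.0003,0.001,0,0.07,0.005],[0.019,-0.0032,0.0003,0,0,0.07,0.005],[0.0187,-0.0046,0.0003,0.001,-0.001,0.07,0.005],[0.0184,-0.0059,0.0002,0,0,0.07,0.005]]
```

```bash
cat > fit.py <<'E'
from h import *
from scipy.optimize import minimize
def model(g,name,st=None,z=100,S=4):
    f,cx,cy,R,t=cam(name,st); c,s=np.cos(g[2]),np.sin(g[2])
    im=np.zeros((384*S,512*S),np.uint8)
    for (a,b,v) in ((151,78,255),(88,66,0)):
        q=np.array([[-a,-b],[a,-b],[a,b],[-a,b]],float); W=np.c_[q@np.array([[c,s],[-s,c]])+g[:2],np.full(4,z)]
        P=W@R.T+t; uv=np.c_[P[:,0]/P[:,2]*f+cx+.5,P[:,1]/P[:,2]*f+cy+.5]
        cv2.fillPoly(im,[np.round(uv*S*16-8).astype(np.int32)],v,shift=4)
    return cv2.resize(im,(512,384),interpolation=cv2.INTER_AREA)/255.
def fit(name,d,st=None,z=100):
    W=world(name,d,st); m=((abs(W[...,2]-z)<5)).astype(float)
    yy=(W[...,0]>300)&(W[...,0]<690)&(W[...,1]<-110)&(W[...,1]>-340); m=m*yy
    cost=lambda g:((model(g,name,st,z)-m)**2).sum()
    best=min((minimize(cost,[x,y,a],method="Nelder-Mead",options=dict(initial_simplex=[[x,y,a],[x+4,y,a],[x,y+4,a],[x,y,a+.02]],maxiter=200)) for x,y,a in ((491.6,-226.4,.018),(494,-230,0.))),key=lambda r:r.fun)
    return best,m
if __name__=="__main__":
    for k in range(2):
        p,d=vision.camera("side"); r,m=fit("side",d); print(r.x,r.fun,m.sum())
    ov=p.copy(); mm=model(r.x,"side"); ov[...,0]=np.maximum(ov[...,0],(mm*255).astype(np.uint8))
    cv2.imwrite("pics/f.png",cv2.resize(ov[220:340,230:420,::-1],None,fx=4,fy=4))
E
python3 fit.py
```

```text
[ 4.91551871e+02 -2.28792766e+02  1.94109618e-02] 271.1620761245674 4406.0
[ 4.91274589e+02 -2.29063789e+02  2.13792257e-02] 260.283967704729 4410.0
```

View pics/f.png

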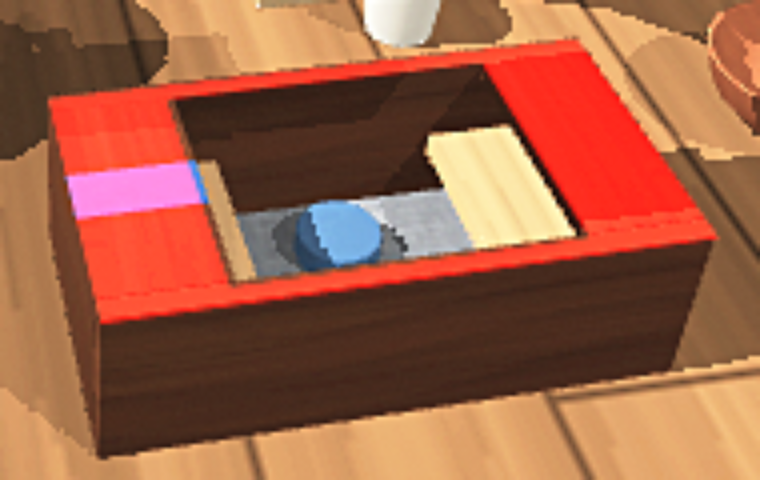

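The overlay matches the case's rim. Case centre is about (491.4, −227.8), yaw 0.0195. Now I'll tilt the board and lower it to just above the opening.

```bash
sed -i 's/^C=np.array.*/C=np.array([491.4,-227.8,0]); CY=.0195; H=17.0; OFF=np.array([0,0,0.])/' h.py
python3 -m crank '[[0.0193,-0.0006,0.001,0,0,0.07,0.005],[0.0192,-0.0019,0.0003,0,0,0.07,0.005],[0.019,-0.0032,0.0003,0,0,0.07,0.005],[0.0187,-0.0046,0.0003,0,0,0.07,0.005],[0.0184,-0.0059,0.0002,0,0,0.07,0.005]]'
python3 -m crank '[[0,0,0,0,0,0,0.005]]'
python3 - <<'E'
from h import *
p,R=where(); st=readout.read_state(); print(st["qpos"].round(2))
for n in ["side","wrist","top"]:
    im,d=vision.camera(n); cv2.imwrite(f"pics/g_{n}.png",im[:,:,::-1])
    if n=="wrist": np.save("g_w.npy",d); np.save("g_st.npy",np.r_[st["eef_pos"],st["tcp_rot"]])
p1,R1=T(-75,104,.35); rows(p,R,p1,R1,1,.005)
E
```

```text
time: 7.62
eef_pos: [512.3, -227.3, 172.9]
tcp_rot: [0.576, 0.41, -0.399, 0.584]
wrist_force: [0.1, 0.3, -2.5]
gripper_width: 0.224
time: 7.75
eef_pos: [510.1, -226.3, 170.7]
tcp_rot: [0.576, 0.413, -0.401, 0.581]
wrist_force: [-0.1, 0.5, -1.1]
gripper_width: 0.231
board: xe -77.1 y 1.2 zb 118.1 th 0.346 yaw -0.0021 roll -0.0028 | grip x 14.3 z 182.9
F [-0.1  0.5 -1.1] t 7.75 w 0.231
[-0.7  -0.11  2.03  0.27  0.98 -0.84]
[[0.0135,-0.0029,0.0012,-0.002,-0.003,0.004,0.005]]
```

View pics/g_side.png

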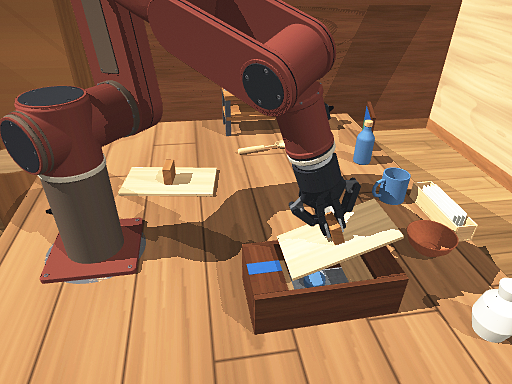

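View pics/g_wrist.png

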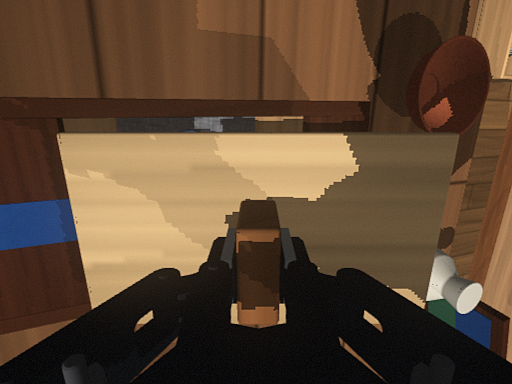

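The side view shows the board tilted about 0.35 rad, low end at about (245, 285) over the opening. In the wrist view it is parallel to the case walls. Next I'll compare board and case in the wrist view's own frame.

```bash
python3 - <<'E'
from h import *
d=np.load("g_w.npy"); v=np.load("g_st.npy"); st=dict(eef_pos=v[:3],tcp_rot=v[3:])
W=world("wrist",d,st); B=Ro.from_euler('z',-CY); L=B.apply((W-C).reshape(-1,3)).reshape(W.shape)
# case rim: z~100
rim=(abs(L[...,2]-100)<6)
for lo,hi in((-140,-120),(-60,-40),(-20,0),(20,40)):
    m=rim&(L[...,0]>lo)&(L[...,0]<hi); y=np.sort(L[...,1][m]); 
    a=y[y<-40]; b=y[y>40]
    print(lo,len(y),"neg",a[[0,-1]] if len(a) else 0,"pos",b[[0,-1]] if len(b) else 0,np.median(L[...,2][m]))
# board points
Rt=Ro.from_quat(st["tcp_rot"]).as_matrix(); Q=(W-st["eef_pos"])@Rt  # tool coords
m=(abs(Q[...,0]-9)<4)&(abs(Q[...,1])<125)&(abs(Q[...,2])<80)
print("board in tool: depth",np.median(Q[...,0][m]),"y-range",np.percentile(Q[...,1][m],[.2,99.8]),"z max",np.percentile(Q[...,2][m],[.2,99,99.8]),m.sum())
for lo,hi in((-100,-60),(-40,0),(0,40),(60,100)):
    k=m&(Q[...,1]>lo)&(Q[...,1]<hi); print(lo,Q[...,2][k].max(), "case y of edge",L[...,1][k].min(), np.median(Q[...,0][k]))
E
```

```text
-140 3340 neg [-75.56803778 -40.01616637] pos [41.1655746 41.1655746] 98.78634684312647
-60 650 neg 0 pos [68.8658899  80.68450785] 98.73525187200326
-20 535 neg 0 pos [68.56565255 80.55292989] 98.65694881899972
20 439 neg 0 pos [68.66814926 80.23091786] 98.5918573111327
board in tool: depth 7.533452080067364 y-range [-107.5145735   106.85527362] z max [-60.5502078   47.35197881  60.29355745] 50075
-100 62.49941510023506 case y of edge -61.16859670755069 7.534197397842741
-40 63.21266878120062 case y of edge -61.99819870142633 7.552536576350869
0 62.70133557899241 case y of edge -61.54927289468044 7.553480735910579
60 62.75221836838119 case y of edge -61.71628965672259 7.5050625812465
```

```bash
python3 - <<'E'
from h import *
d=np.load("g_w.npy"); v=np.load("g_st.npy"); st=dict(eef_pos=v[:3],tcp_rot=v[3:])
W=world("wrist",d,st); B=Ro.from_euler('z',-CY); L=B.apply((W-C).reshape(-1,3)).reshape(W.shape)
Rt=Ro.from_quat(st["tcp_rot"]).as_matrix(); Q=(W-st["eef_pos"])@Rt
m=(abs(Q[...,0]-7.5)<2.5)&(abs(Q[...,1])<125)&(abs(Q[...,2])<80)
for c in (70,90,110,130,150,180):
    r=np.where(m[:,c])[0]; a=r[0]; rim=np.where((abs(L[:,c,2]-99)<4)&(L[:,c,1]>50))[0]
    print(c,"board +y edge row",a,L[a,c].round(1),"bottom row",r[-1],L[r[-1],c].round(1),"rim rows",rim[[0,-1]],L[rim[-1],c].round(1),L[rim[0],c].round(1))
cam_o=B.apply(-cam("wrist",st)[3].T@cam("wrist",st)[4]-C);print(cam_o)
im,dd=vision.camera("side"); W=world("side",dd); L=B.apply((W-C).reshape(-1,3)).reshape(W.shape)
cv2.imwrite("pics/i.png",cv2.resize(im[215:325,235:415,::-1],None,fx=4.4,fy=4.4))
for c in (290,300,310,320):
    col=L[225:310,c]; z=col[:,2]; print(c); print([(225+i,)+tuple(col[i].round(0)) for i in range(18,65,2)])
E
```

```text
70 board +y edge row 133 [-73.   61.7 127.7] bottom row 205 [-80.2  21.  126. ] rim rows [ 98 117] [-78.3  69.4  99.4] [-76.7  80.5  98.1]
90 board +y edge row 133 [-62.8  61.7 131.9] bottom row 303 [-80.4 -46.1 125.7] rim rows [ 98 117] [-67.6  69.2  98.6] [-66.2  80.7  96.7]
110 board +y edge row 133 [-52.6  61.7 136.2] bottom row 297 [-67.4 -40.9 131.3] rim rows [ 99 117] [-56.5  69.   97.1] [-54.8  80.1  98.9]
130 board +y edge row 133 [-42.7  61.6 138.9] bottom row 285 [-54.3 -32.2 135.9] rim rows [ 99 117] [-44.5  69.   99.5] [-43.2  80.2  98. ]
150 board +y edge row 133 [-32.6  61.6 142.3] bottom row 319 [-45.1 -57.2 140.2] rim rows [ 99 117] [-32.2  68.8  98.7] [-31.   80.3  98.3]
180 board +y edge row 133 [-17.4  61.6 148.4] bottom row 276 [-24.2 -26.3 145.9] rim rows [ 99 116] [-12.6  69.2  98.3] [-11.7  80.4  99. ]
[-29.80513313  74.07636403 305.56162452]
290
[(243, np.float64(-61.0), np.float64(23.0), np.float64(135.0)), (245, np.float64(-63.0), np.float64(18.0), np.float64(135.0)), (247, np.float64(-64.0), np.float64(13.0), np.float64(134.0)), (249, np.float64(-66.0), np
[... 5131 characters left out ...]
-63.0), np.float64(146.0)), (269, np.float64(-28.0), np.float64(-63.0), np.float64(141.0)), (271, np.float64(29.0), np.float64(62.0), np.float64(5.0)), (273, np.float64(20.0), np.float64(41.0), np.float64(21.0)), (275, np.float64(17.0), np.float64(33.0), np.float64(23.0)), (277, np.float64(15.0), np.float64(27.0), np.float64(23.0)), (279, np.float64(13.0), np.float64(22.0), np.float64(23.0)), (281, np.float64(12.0), np.float64(17.0), np.float64(22.0)), (283, np.float64(9.0), np.float64(9.0), np.float64(24.0)), (285, np.float64(9.0), np.float64(7.0), np.float64(20.0)), (287, np.float64(-25.0), np.float64(-68.0), np.float64(99.0)), (289, np.float64(-27.0), np.float64(-73.0), np.float64(99.0))]
```

View pics/i.png

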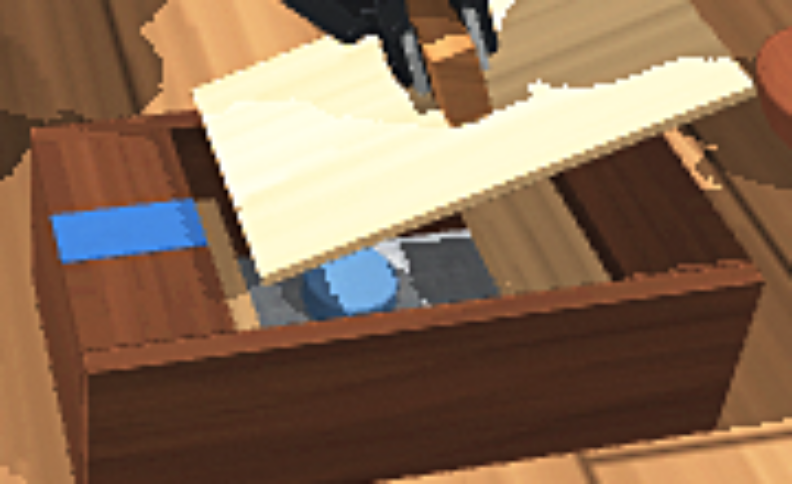

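Both views agree: the board sits 2–3 mm too far to −y. The wrist view's +y gap is 7.5 mm instead of 4, and the side view's −y gap is 1–2 mm. I'll correct that while lowering.

```bash
sed -i 's/^C=np.array.*/C=np.array([491.4,-224.3,0]); CY=.018; H=16.2; OFF=np.array([0,0,0.])/' h.py
python3 - <<'E'
from h import *
p,R=where(); p1,R1=T(-75,90,.35); rows(p,R,p1,R1,2,.005)
E
```

```text
board: xe -73.8 y -4.5 zb 122.7 th 0.351 yaw 0.0022 roll 0.0012 | grip x 17.3 z 188.0
F [ 0.7 -0.3 -1.1] t 7.95 w 0.228
[[0.0152,-0.0062,-0.0023,0.001,0.001,-0.001,0.005],[0.0152,-0.0062,-0.0022,0.001,0,0,0.005]]
```

```bash
python3 -m crank '[[0.0145,-0.0062,-0.0015,0,0,0,0.005],[0.0145,-0.0062,-0.0013,0,0,0,0.005],[0,0,0,0,0,0,0.005]]'
cat > look.py <<'E'
from h import *
import sys
p,R=where(); st=readout.read_state(); S=sys.argv[1]
im,d=vision.camera("wrist"); cv2.imwrite(f"pics/{S}_w.png",im[:,:,::-1])
B=Ro.from_euler('z',-CY)
W=world("wrist",d,st);L=B.apply((W-C).reshape(-1,3)).reshape(W.shape)
Rt=Ro.from_quat(st["tcp_rot"]).as_matrix(); Q=(W-st["eef_pos"])@Rt
m=(abs(Q[...,0]-7.5)<2.5)&(abs(Q[...,1])<125)&(abs(Q[...,2])<80)
for c in (90,130,180,250,300,350,400):
    r=np.where(m[:,c])[0]; a=r[0]; rim=np.where((abs(L[:,c,2]-99)<6)&(L[:,c,1]>50)&(L[:,c,1]<90))[0]
    print(c,"board+y",a,L[a,c].round(1),"rim",rim[[0,-1]] if len(rim) else 0,L[rim[-1],c].round(1) if len(rim) else 0)
im,d=vision.camera("side"); cv2.imwrite(f"pics/{S}_s.png",cv2.resize(im[195:335,235:415,::-1],None,fx=4.2,fy=4.2))
E
python3 look.py j
```

```text
time: 8.32
eef_pos: [509.1, -223.6, 138.8]
tcp_rot: [0.576, 0.413, -0.4, 0.582]
wrist_force: [0.7, 0.5, -2.9]
gripper_width: 0.228
board: xe -78.4 y 0.4 zb 86.9 th 0.346 yaw 0.0002 roll -0.0035 | grip x 13.0 z 151.8
F [ 0.7  0.5 -2.9] t 8.32 w 0.228
90 board+y 104 [-61.7  75.6 100.3] rim [104 153] [-65.2  50.3 101.9]
130 board+y 133 [-43.7  60.8 107.8] rim [104 132] [-44.   61.  103.7]
180 board+y 133 [-18.6  60.8 116.7] rim [104 125] [-16.9  64.   99.9]
250 board+y 133 [ 16.5  60.8 130. ] rim [105 123] [ 26.3  64.5 100.3]
300 board+y 133 [ 41.4  60.8 139.2] rim [105 122] [ 61.9  64.6 100.6]
350 board+y 133 [ 66.8  60.8 147.9] rim [105 131] [103.   57.6 101.1]
400 board+y 133 [ 91.7  60.8 157.2] rim [106 131] [152.   56.2  99.7]
```

View pics/j_s.png

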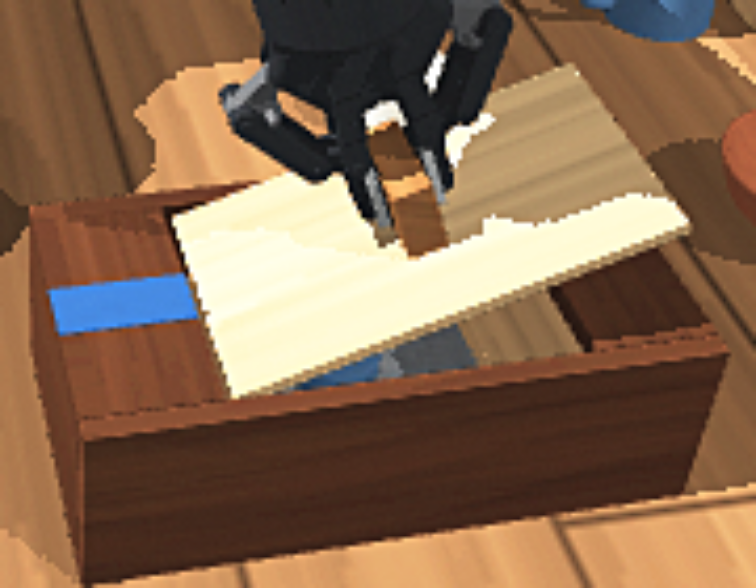

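View pics/j_w.png

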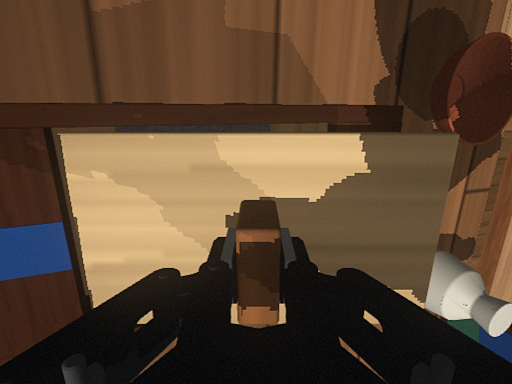

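Wrist view: the board is centred, with a +y gap of about 3.7 mm and about 7 mm between its low end and the blue lip. Side view: the low end is entering the opening clear of everything. I'll keep lowering.

```bash
python3 -m crank '[[0.0095,-0.0025,0,0,0,0,0.005],[0.0095,-0.0025,0,0,0,0,0.005],[0.0075,-0.0025,0,0,0,0,0.005],[0,0,0,0,0,0,0.005]]'
python3 look.py k | head -3
```

```text
time: 8.93
eef_pos: [512.0, -224.5, 113.0]
tcp_rot: [0.576, 0.412, -0.4, 0.583]
wrist_force: [-0.7, 0.1, -1.9]
gripper_width: 0.228
board: xe -75.4 y -0.5 zb 60.9 th 0.348 yaw 0.0005 roll -0.0017 | grip x 15.9 z 126.0
F [-0.7  0.1 -1.9] t 8.93 w 0.228
90 board+y 133 [-61.   59.8  73.8] rim [100 127] [-55.7  64.4 100.2]
```

View pics/k_s.png

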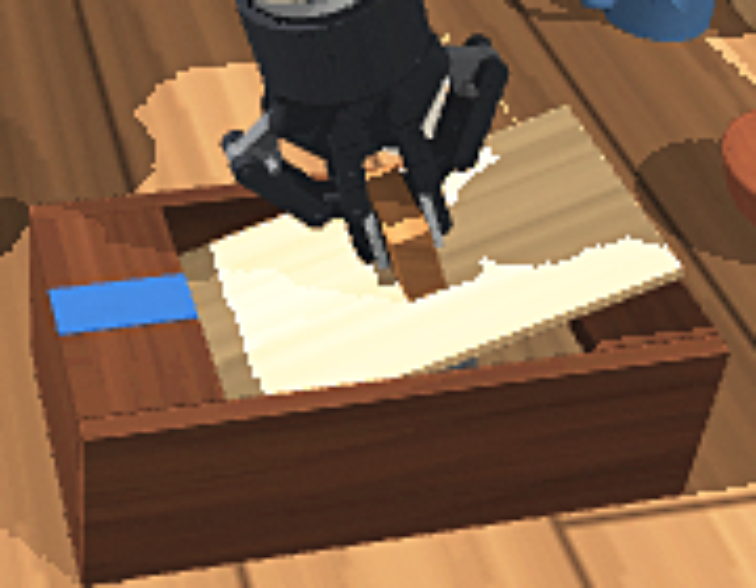

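View pics/k_w.png

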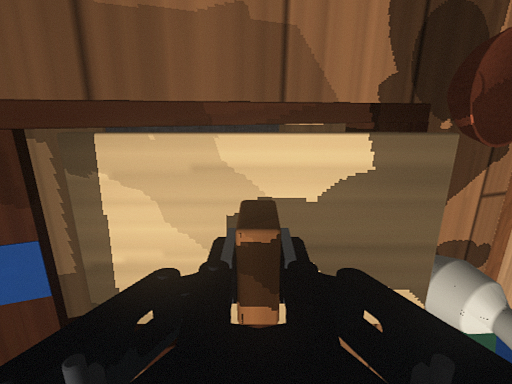

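```bash
python3 - <<'E'
from h import *
p0,R0=T(-75.6,60,.348,-.4); p1,R1=T(-131,57,.25); rows(p0,R0,p1,R1,5,.005)
E
```

```text
[[-0.0011,-0.0104,-0.0001,0,0,-0.02,0.005],[-0.0009,-0.0104,-0.0001,0,0,-0.019,0.005],[-0.0006,-0.0105,0,0,0,-0.02,0.005],[-0.0005,-0.0104,-0.0001,0,0,-0.019,0.005],[-0.0003,-0.0105,-0.0001,0,0,-0.02,0.005]]
```

```bash
python3 -m crank '[[-0.0011,-0.0104,-0.0001,0,0,-0.02,0.005],[-0.0009,-0.0104,-0.0001,0,0,-0.019,0.005],[-0.0006,-0.0104,-0.0001,0,0,-0.02,0.005],[-0.0005,-0.0104,-0.0001,0,0,-0.019,0.005],[-0.0003,-0.0105,0,0,0,-0.02,0.005]]'
python3 -m crank '[[0,0,0,0,0,0,0.005]]'
python3 look.py l
```

```text
time: 9.65
eef_pos: [461.2, -225.6, 101.4]
tcp_rot: [0.554, 0.439, -0.428, 0.563]
wrist_force: [0.6, 1.0, -2.4]
gripper_width: 0.224
time: 9.78
eef_pos: [461.4, -225.5, 101.3]
tcp_rot: [0.555, 0.439, -0.428, 0.563]
wrist_force: [-0.3, -0.8, -1.5]
gripper_width: 0.225
board: xe -130.6 y -0.7 zb 58.8 th 0.251 yaw 0.0006 roll -0.0004 | grip x -33.4 z 114.7
F [-0.3 -0.8 -1.5] t 9.78 w 0.225Traceback (most recent call last):
  File "look.py", line 10, in <module>
    r=np.where(m[:,c])[0]; a=r[0]; rim=np.where((abs(L[:,c,2]-99)<6)&(L[:,c,1]>50)&(L[:,c,1]<90))[0]
                             ~^^^
IndexError: index 0 is out of bounds for axis 0 with size 0
```

View pics/l_w.png

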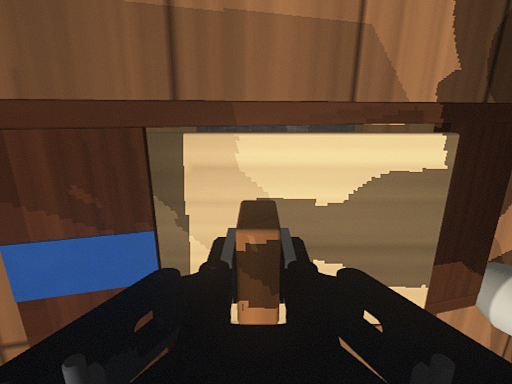

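```bash
sed -i 's/    r=np.where(m\[:,c\])\[0\]; a=r\[0\];/    r=np.where(m[:,c])[0]\n    if not len(r): continue\n    a=r[0];/' look.py
cat > lips.py <<'E'
from h import *
p,R=where(); st=readout.read_state()
B=Ro.from_euler('z',-CY)
for n in ("wrist","side"):
    im,d=vision.camera(n); W=world(n,d,st);L=B.apply((W-C).reshape(-1,3)).reshape(W.shape)
    o=B.apply(-cam(n,st)[3].T@cam(n,st)[4]-C)
    k=(abs(L[...,2]-99)<7)
    for lo,hi in((-60,-45),(-20,-5),(0,15),(20,35),(40,55)):
        m=k&(L[...,1]>lo)&(L[...,1]<hi); x=L[...,0][m]; a=x[(x<-75)&(x>-110)]; b=x[(x>75)&(x<110)]
        print(n,lo,"blue lip x",a.max().round(1) if len(a) else 0,"plain lip x",b.min().round(1) if len(b) else 0)
    if n=="wrist":
        Q=(W-st["eef_pos"])@R; m=(abs(Q[...,0]-7.5)<2.5)&(abs(Q[...,1])<125)&(abs(Q[...,2])<60); print("board end tool y",np.percentile(Q[...,1][m],99.9))
E
python3 lips.py; python3 look.py m
```

```text
board: xe -130.1 y -0.8 zb 58.9 th 0.252 yaw 0.0007 roll -0.0001 | grip x -33.0 z 114.9
F [-0.5  0.1 -1.4] t 9.82 w 0.228
wrist -60 blue lip x -97.0 plain lip x 99.3
wrist -20 blue lip x -84.7 plain lip x 99.1
wrist 0 blue lip x -84.7 plain lip x 99.5
wrist 20 blue lip x -84.7 plain lip x 99.3
wrist 40 blue lip x -84.7 plain lip x 99.0
board end tool y 107.30325828983547
side -60 blue lip x -85.2 plain lip x 89.9
side -20 blue lip x -84.9 plain lip x 90.6
side 0 blue lip x -85.2 plain lip x 90.8
side 20 blue lip x -85.1 plain lip x 90.4
side 40 blue lip x -85.3 plain lip x 90.7
board: xe -129.7 y -0.9 zb 59.1 th 0.253 yaw 0.0009 roll 0.0000 | grip x -32.7 z 115.1
F [ 0.5  0.3 -2. ] t 9.93 w 0.226
180 board+y 133 [-67.5  59.5  83.8] rim [100 126] [-67.   64.1  98.8]
250 board+y 133 [-31.2  59.5  92.4] rim [101 151] [-31.6  50.   93.6]
300 board+y 101 [ -6.6  75.8 100.2] rim [101 151] [ -5.4  50.1 100.4]
350 board+y 134 [ 20.5  59.  106. ] rim [101 132] [ 22.7  59.7 102.3]
400 board+y 133 [ 46.2  59.6 112.8] rim [102 123] [57.3 63.9 98.9]
```

View pics/m_s.png

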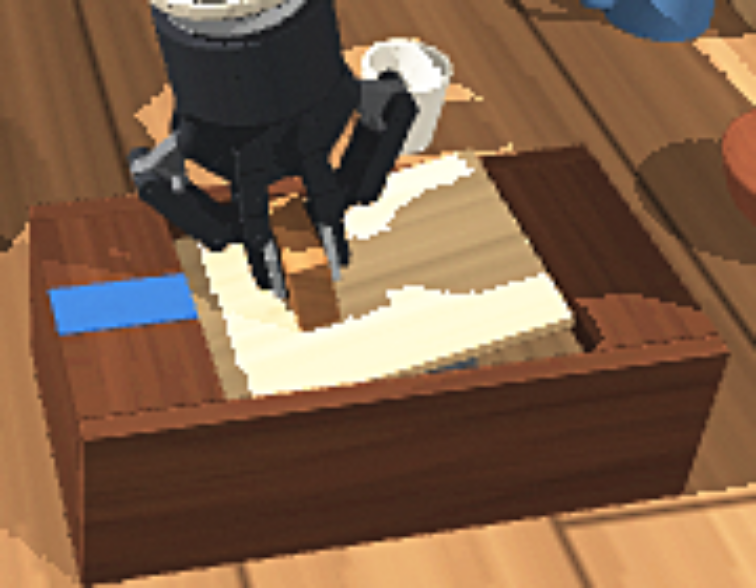

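Side view: the blue end is under its lip and the raised right end is just inside the plain lip. Both lip edges sit about 2.8 mm farther +x than my frame had them, so I'm correcting that. Now lowering the far end.

```bash
sed -i 's/^C=np.array.*/C=np.array([494.2,-224.3,0]); CY=.018; H=16.2; OFF=np.array([0,0,0.])/' h.py
python3 - <<'E'
from h import *
where()
p0,R0=T(-132.8,58.5,.251,-.5); p1,R1=T(-133,56,.14); rows(p0,R0,p1,R1,4,.005)
p0,R0=p1,R1; p1,R1=T(-133.3,54,.05); rows(p0,R0,p1,R1,4,.005)
E
```

```text
board: xe -132.6 y -0.7 zb 59.0 th 0.252 yaw 0.0010 roll -0.0001 | grip x -35.5 z 115.0
F [-0.7 -0.6 -2.7] t 10.03 w 0.225
[[0.0036,0.0001,-0.0001,0,0,-0.028,0.005],[0.0036,0.0002,-0.0002,0,0,-0.028,0.005],[0.0036,0.0002,-0.0001,0,0,-0.027,0.005],[0.0036,0.0004,-0.0001,0,0,-0.028,0.005]]
[[0.0029,0.0001,0,0,0,-0.023,0.005],[0.003,0.0002,0,0,0,-0.022,0.005],[0.0029,0.0002,0,0,0,-0.022,0.005],[0.0029,0.0003,0,0,0,-0.023,0.005]]
```

```bash
python3 -m crank '[[0.0036,0.0001,-0.0001,0,0,-0.028,0.005],[0.0036,0.0002,-0.0002,0,0,-0.028,0.005],[0.0036,0.0002,-0.0001,0,0,-0.027,0.005],[0.0036,0.0004,-0.0001,0,0,-0.028,0.005],[0,0,0,0,0,0,0.005]]'
python3 look.py n; python3 lips.py
```

```text
time: 10.65
eef_pos: [466.2, -224.7, 87.2]
tcp_rot: [0.529, 0.469, -0.458, 0.538]
wrist_force: [-1.1, 0.9, -2.0]
gripper_width: 0.229
board: xe -132.7 y 0.1 zb 56.1 th 0.140 yaw 0.0019 roll -0.0006 | grip x -29.9 z 100.9
F [-1.1  0.9 -2. ] t 10.65 w 0.229
180 board+y 133 [-68.2  60.5  73.6] rim [101 129] [-64.8  64.3  99. ]
250 board+y 133 [-31.3  60.6  79.5] rim [102 128] [-33.7  64.6 100.1]
300 board+y 133 [-4.7 60.5 81.8] rim [102 128] [-10.2  64.3  99.9]
350 board+y 133 [22.  60.5 85.1] rim [102 128] [ 14.2  64.2 100.7]
400 board+y 133 [48.  60.6 89.8] rim [103 127] [40.9 64.4 99.4]
board: xe -133.0 y 0.0 zb 56.2 th 0.141 yaw 0.0013 roll -0.0005 | grip x -30.3 z 101.1
F [-0.3 -0.1 -1.9] t 10.75 w 0.226
wrist -60 blue lip x -87.7 plain lip x 75.1
wrist -20 blue lip x -87.3 plain lip x 75.0
wrist 0 blue lip x -87.2 plain lip x 75.0
wrist 20 blue lip x -87.2 plain lip x 75.0
wrist 40 blue lip x -87.1 plain lip x 75.0
board end tool y 118.10462380715168
side -60 blue lip x -87.9 plain lip x 75.0
side -20 blue lip x -87.9 plain lip x 75.2
side 0 blue lip x -87.5 plain lip x 75.4
side 20 blue lip x -88.1 plain lip x 75.0
side 40 blue lip x -88.4 plain lip x 75.6
```

View pics/n_s.png

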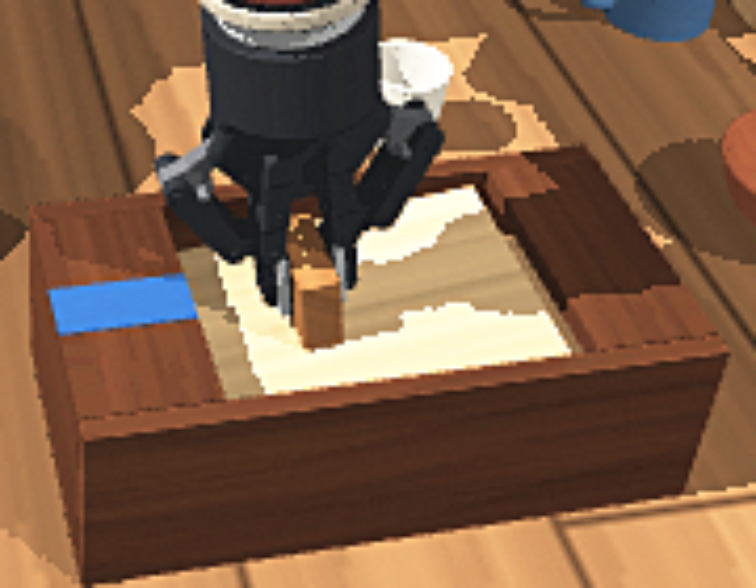

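View pics/n_w.png

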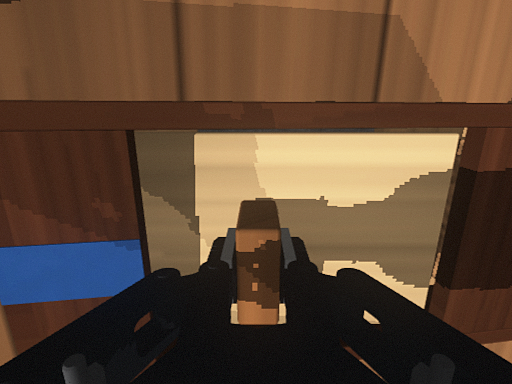

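The board is centred in y (3.9 mm gap) and clear at both lips. I'll keep lowering.

```bash
python3 -m crank '[[0.003,0.0001,0,0,0,-0.023,0.005],[0.003,0.0001,0,-0.001,0,-0.022,0.005],[0.003,0.0001,0,-0.001,0,-0.022,0.005],[0.003,0.0001,0,0,0,-0.023,0.005],[0,0,0,0,0,0,0.005]]'
python3 look.py o
python3 - <<'E'
from h import *
where()
p0,R0=T(-133.3,54,.05); p1,R1=T(-133.3,52,.0); rows(p0,R0,p1,R1,3,.005)
E
```

```text
time: 11.48
eef_pos: [467.7, -224.7, 75.3]
tcp_rot: [0.507, 0.493, -0.482, 0.518]
wrist_force: [-0.3, 0.3, -1.5]
gripper_width: 0.229
board: xe -133.6 y 0.0 zb 53.8 th 0.050 yaw 0.0036 roll -0.0003 | grip x -27.2 z 89.1
F [-0.3  0.3 -1.5] t 11.47 w 0.229
130 board+y 133 [-94.6  60.2  63.5] rim [100 130] [-80.1  64.5 100.4]
180 board+y 133 [-68.1  60.3  64.4] rim [101 130] [-60.   64.5 100.6]
250 board+y 133 [-30.6  60.3  65.2] rim [101 130] [-31.4  64.6 101.3]
300 board+y 133 [-3.9 60.4 67.6] rim [101 130] [-10.6  64.5 100.8]
350 board+y 133 [23.1 60.5 68.4] rim [101 130] [ 10.4  64.5 101.3]
400 board+y 133 [49.3 60.6 70.9] rim [102 130] [ 32.3  64.4 100.6]
board: xe -133.7 y -0.0 zb 53.9 th 0.051 yaw 0.0032 roll -0.0002 | grip x -27.4 z 89.4
F [ 0.3 -0.5 -2. ] t 11.57 w 0.226
[[0.0025,0.0002,0,0,0,-0.017,0.005],[0.0024,0.0002,0,0,0,-0.016,0.005],[0.0025,0.0003,0,0,0,-0.017,0.005]]
```

View pics/o_s.png

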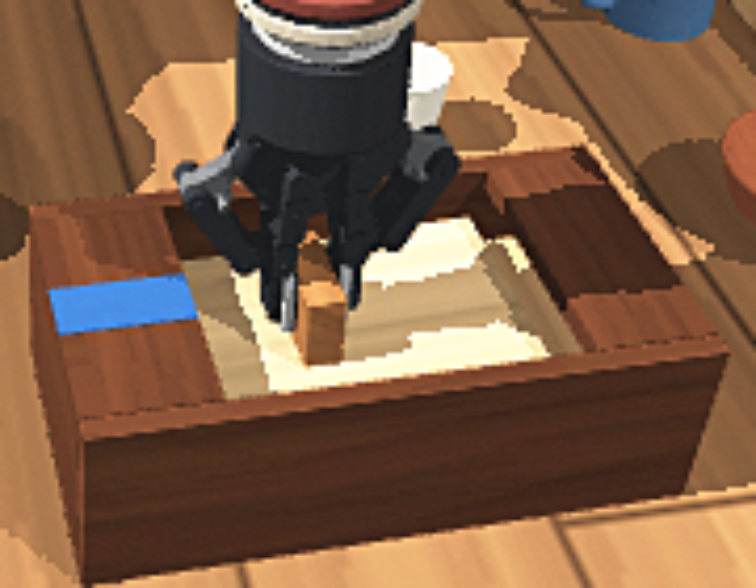

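```bash
python3 -m crank '[[0.0025,0.0002,0,0.001,0,-0.017,0.005],[0.0024,0.0002,0,0.001,0,-0.016,0.005],[0.0025,0.0003,0,0.001,0,-0.017,0.005],[0,0,0,0,0,0,0.005]]'
python3 -c "
from h import *
where()"
python3 -m crank '[[0.0005,0,0,0,0,0,0.005],[0.0005,0,0,0,0,0,0.005]]'
python3 look.py q
```

```text
time: 12.08
eef_pos: [468.6, -224.8, 68.1]
tcp_rot: [0.495, 0.505, -0.495, 0.505]
wrist_force: [0.5, 0.8, -2.4]
gripper_width: 0.226
board: xe -133.6 y -0.0 zb 51.9 th 0.000 yaw 0.0004 roll -0.0001 | grip x -25.6 z 81.9
F [ 0.5  0.8 -2.4] t 12.07 w 0.226
time: 12.32
eef_pos: [468.4, -224.9, 67.4]
tcp_rot: [0.496, 0.504, -0.495, 0.505]
wrist_force: [-0.2, -0.3, -1.3]
gripper_width: 0.228
board: xe -133.8 y -0.2 zb 51.1 th 0.001 yaw -0.0001 roll 0.0001 | grip x -25.8 z 81.2
F [-0.2 -0.3 -1.3] t 12.32 w 0.228
130 board+y 133 [-94.3  60.3  58.8] rim [100 131] [-75.7  64.6 100. ]
180 board+y 133 [-67.7  60.2  58.2] rim [100 131] [-56.4  64.5  99.7]
250 board+y 133 [-30.2  60.2  58.4] rim [100 131] [-29.1  64.5  99.7]
300 board+y 133 [-3.5 60.3 59.3] rim [100 131] [ -9.7  64.5 100.6]
350 board+y 133 [23.3 60.2 59. ] rim [100 131] [ 9.9 64.4 99.6]
400 board+y 134 [49.7 59.7 59.9] rim [100 131] [ 28.9  64.5 100.7]
```

View pics/q_s.png

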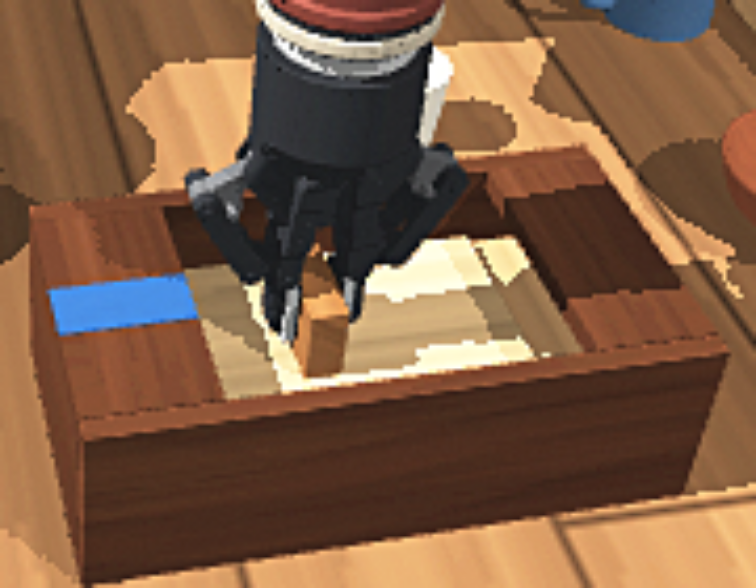

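The board is nearly flat, still just above the ledges, with no contact yet. I'll feel downward.

```bash
for i in 1; do python3 -m crank '[[0.0004,0,0,0,0,0,0.005],[0,0,0,0,0,0,0.005]]'; python3 -m crank '[[0.0004,0,0,0,0,0,0.005],[0,0,0,0,0,0,0.005]]';  python3 -m crank '[[0.0004,0,0,0,0,0,0.005],[0,0,0,0,0,0,0.005]]'; done | grep -v -e rot -e width
```

```text
time: 12.68
eef_pos: [468.4, -225.0, 67.0]
wrist_force: [-0.0, 0.3, -2.0]
time: 12.92
eef_pos: [468.5, -224.9, 66.5]
wrist_force: [0.1, -0.6, -1.9]
time: 13.18
eef_pos: [468.5, -225.0, 66.2]
wrist_force: [0.7, -0.5, -1.9]
```

```bash
(python3 -m crank '[[0.0004,0,0,0,0,0,0.005],[0,0,0,0,0,0,0.005]]'; python3 -m crank '[[0.0004,0,0,0,0,0,0.005],[0,0,0,0,0,0,0.005]]') | grep -v -e rot -e width;python3 -c "
from h import *
where()"
```

```text
time: 13.42
eef_pos: [468.5, -225.0, 66.2]
wrist_force: [-2.4, 1.1, 3.8]
time: 13.68
eef_pos: [468.5, -225.0, 66.2]
wrist_force: [-5.1, 2.6, 7.9]
board: xe -133.7 y -0.2 zb 49.9 th 0.001 yaw 0.0001 roll 0.0002 | grip x -25.7 z 80.0
F [-5.1  2.6  7.9] t 13.68 w 0.227
```

Contact at zb ≈ 50 mm: it's resting on the ledges. I'll ease off the pressure.

```bash
python3 -m crank '[[-0.0007,0,0,0,0,0,0.005],[0,0,0,0,0,0,0.005],[0,0,0,0,0,0,0.005]]'; python3 look.py r;python3 lips.py | tail -7
```

```text
time: 14.05
eef_pos: [468.5, -225.0, 66.2]
tcp_rot: [0.496, 0.504, -0.495, 0.505]
wrist_force: [-2.1, 0.9, 3.8]
gripper_width: 0.225
board: xe -133.7 y -0.2 zb 49.9 th 0.001 yaw 0.0000 roll 0.0002 | grip x -25.7 z 80.0
F [-2.1  0.9  3.8] t 14.05 w 0.225
130 board+y 133 [-94.4  60.2  56.9] rim [100 131] [-74.8  64.6 100.5]
180 board+y 133 [-67.6  60.2  57. ] rim [100 131] [-55.4  64.7 101.5]
250 board+y 133 [-30.   60.2  58. ] rim [100 131] [-28.9  64.6 100.1]
300 board+y 133 [-3.4 60.2 58.3] rim [100 131] [ -9.8  64.6 100.8]
350 board+y 133 [23.8 60.  56.6] rim [100 131] [  9.5  64.5 100.3]
400 board+y 133 [50.6 60.  56.9] rim [100 131] [29.2 64.4 99.1]
wrist 40 blue lip x -86.8 plain lip x 0
board end tool y 107.07189523689907
side -60 blue lip x -87.8 plain lip x 87.3
side -20 blue lip x -87.6 plain lip x 87.3
side 0 blue lip x -88.3 plain lip x 87.9
side 20 blue lip x -87.6 plain lip x 87.3
side 40 blue lip x -88.4 plain lip x 87.4
```

View pics/r_w.png

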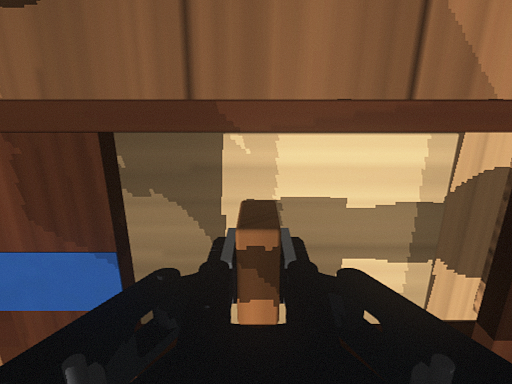

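The board is flat on both ledges (zb 50, θ 0). Easing a bit more, then sliding the first 8 mm, which is short of the nearest possible stop.

```bash
(python3 -m crank '[[-0.0004,0,0,0,0,0,0.005],[0,0,0,0,0,0,0.005]]'; python3 -m crank '[[0,0.001,-0.0001,0,0,0,0.005],[0,0.001,-0.0001,0,0,0,0.005],[0,0.001,-0.0001,0,0,0,0.005],[0,0.001,0,0,0,0,0.005]]';python3 -m crank '[[0,0.001,0,0,0,0,0.005],[0,0.001,0,0,0,0,0.005],[0,0.001,0,0,0,0,0.005],[0,0.001,0,0,0,0,0.005]]') | grep -v -e rot -e width;python3 -c "
from h import *
where()"
```

```text
time: 14.5
eef_pos: [468.5, -225.0, 66.2]
wrist_force: [-0.2, 0.5, 0.1]
time: 15.0
eef_pos: [472.5, -224.4, 66.3]
wrist_force: [-0.3, -0.1, -1.4]
time: 15.5
eef_pos: [476.5, -224.5, 66.5]
wrist_force: [-0.1, -0.6, -1.8]
board: xe -125.7 y 0.1 zb 50.2 th 0.001 yaw 0.0001 roll 0.0001 | grip x -17.7 z 80.3
F [-0.1 -0.6 -1.8] t 15.5 w 0.227
```

```bash
cat > ok.py <<'E'
import sys
from plant import readout
s=readout.read_state(); f=s["wrist_force"]; print(s["eef_pos"].round(2),f.round(1)); sys.exit(0 if abs(f[0])<1.8 else 1)
E
M() { python3 ok.py; }
python3 -m crank '[[0,0.0005,0,0,0,0,0.005],[0,0.0005,0,0,0,0,0.005]]'>/dev/null; M && python3 -m crank '[[0,0.0005,0,0,0,0,0.005],[0,0.0005,0,0,0,0,0.005]]'>/dev/null && M && python3 -m crank '[[0.0001,0.0005,0,0,0,0,0.005],[0,0.0005,0,0,0,0,0.005]]'>/dev/null && M && python3 -m crank '[[0,0.0005,0,0,0,0,0.005],[0,0.0005,0,0,0,0,0.005]]'>/dev/null && M && python3 -m crank '[[0,0.0005,0,0,0,0,0.005],[0,0.0005,0,0,0,0,0.005]]'>/dev/null && M && python3 -m crank '[[0.0001,0.0005,0,0,0,0,0.005],[0,0.0005,0,0,0,0,0.005]]'>/dev/null && M
```

```text
[ 477.52 -224.48   66.52] [ 0.3 -0.1 -2.7]
[ 478.49 -224.46   66.5 ] [-0.3 -0.  -1.6]
[ 479.49 -224.42   66.38] [ 0.1 -0.  -1.7]
[ 480.51 -224.44   66.39] [ 0.6 -0.4 -1.8]
[ 481.52 -224.37   66.39] [-0.4 -0.1 -3.1]
[ 482.47 -224.35   66.26] [-0.7  0.5 -2.8]
```

```bash
M() { python3 ok.py; }
python3 -m crank '[[0,0.0005,0,0,0,0,0.005],[0,0.0005,0,0,0,0,0.005]]'>/dev/null; M && python3 -m crank '[[0,0.0005,0,0,0,0,0.005],[0,0.0005,0,0,0,0,0.005]]'>/dev/null && M && python3 -m crank '[[0.0001,0.0005,0,0,0,0,0.005],[0,0.0005,0,0,0,0,0.005]]'>/dev/null && M && python3 -m crank '[[0,0.0005,0,0,0,0,0.005],[0,0.0005,0,0,0,0,0.005]]'>/dev/null && M && python3 -m crank '[[0,0.0005,0,0,0,0,0.005],[0,0.0005,0,0,0,0,0.005]]'>/dev/null && M && python3 -m crank '[[0,0.0005,0,0,0,0,0.005],[0,0.0005,0,0,0,0,0.005]]'>/dev/null && M && python3 -m crank '[[0,0.0005,0,0,0,0,0.005],[0,0.0005,0,0,0,0,0.005]]'>/dev/null && M && python3 -m crank '[[0,0.0005,0,0,0,0,0.005],[0,0.0005,0,0,0,0,0.005]]'>/dev/null && M
```

```text
[ 483.48 -224.35   66.29] [ 0.5 -0.  -1. ]
[ 484.51 -224.33   66.31] [ 0.6 -0.1 -1.6]
[ 485.48 -224.35   66.23] [ 0.1  0.6 -1.5]
[ 486.48 -224.29   66.19] [-1.   0.5 -0.5]
[ 487.48 -224.28   66.21] [-1.  -0.2 -1.4]
[ 488.49 -224.26   66.2 ] [-0.7  0.5 -1.4]
[ 489.48 -224.25   66.2 ] [-1.1 -0.7 -0.3]
[ 490.51 -224.24   66.21] [-0.9  0.7 -0.5]
```

```bash
M() { python3 ok.py; }
python3 -m crank '[[0,0.0005,0,0,0,0,0.005],[0,0.0005,0,0,0,0,0.005]]'>/dev/null; M && python3 -m crank '[[0,0.0005,0,0,0,0,0.005],[0,0.0005,0,0,0,0,0.005]]'>/dev/null && M && python3 -m crank '[[0,0.0005,0,0,0,0,0.005],[0,0.0005,0,0,0,0,0.005]]'>/dev/null && M && python3 -m crank '[[0,0.0005,0,0,0,0,0.005],[0,0.0005,0,0,0,0,0.005]]'>/dev/null && M && python3 -m crank '[[0,0.0005,0,0,0,0,0.005],[0,0.0005,0,0,0,0,0.005]]'>/dev/null && M && python3 -m crank '[[0,0.0005,0,0,0,0,0.005],[0,0.0005,0,0,0,0,0.005]]'>/dev/null && M && python3 -m crank '[[0,0.0005,0,0,0,0,0.005],[0,0.0005,0,0,0,0,0.005]]'>/dev/null && M && python3 -m crank '[[0,0.0005,0,0,0,0,0.005],[0,0.0005,0,0,0,0,0.005]]'>/dev/null && M
```

```text
[ 491.51 -224.23   66.21] [-1.4  0.  -0.8]
[ 492.5  -224.2    66.22] [-0.4  0.6 -0.9]
[ 493.49 -224.2    66.22] [-1.5  0.7 -0.5]
[ 494.48 -224.15   66.18] [-0.   0.1 -0.6]
[ 495.49 -224.16   66.19] [-1.4  0.2 -1. ]
[ 496.5  -224.12   66.21] [-0.7  0.1 -1.7]
[ 497.51 -224.11   66.21] [-1.3  0.4 -0.2]
[ 498.5  -224.09   66.23] [-1.   0.5  0. ]
```

```bash
M() { python3 ok.py; }
python3 -m crank '[[0,0.0005,0,0,0,0,0.005],[0,0.0005,0,0,0,0,0.005]]'>/dev/null; M && python3 -m crank '[[0,0.0005,0,0,0,0,0.005],[0,0.0005,0,0,0,0,0.005]]'>/dev/null && M && python3 -m crank '[[0,0.0005,0,0,0,0,0.005],[0,0.0005,0,0,0,0,0.005]]'>/dev/null && M && python3 -m crank '[[0,0.0005,0,0,0,0,0.005],[0,0.0005,0,0,0,0,0.005]]'>/dev/null && M && python3 -m crank '[[0,0.0005,0,0,0,0,0.005],[0,0.0005,0,0,0,0,0.005]]'>/dev/null && M && python3 -m crank '[[0,0.0005,0,0,0,0,0.005],[0,0.0005,0,0,0,0,0.005]]'>/dev/null && M
```

```text
[ 499.53 -224.06   66.23] [-1.6 -0.6 -1.1]
[ 500.48 -224.05   66.2 ] [-0.8  0.1 -0.7]
[ 501.51 -224.03   66.22] [-1.3  0.9 -0.6]
[ 502.46 -224.     66.2 ] [-0.4 -0.3 -1. ]
[ 503.5  -224.01   66.21] [-1.1 -0.5 -0.4]
[ 504.5  -223.96   66.21] [-1.5 -0.6 -0.2]
```

```bash
M() { python3 ok.py; }
python3 -m crank '[[0,0.0005,0,0,0,0,0.005],[0,0.0005,0,0,0,0,0.005]]'>/dev/null; M && python3 -m crank '[[0,0.0005,0,0,0,0,0.005],[0,0.0005,0,0,0,0,0.005]]'>/dev/null && M && python3 -m crank '[[0,0.0005,0,0,0,0,0.005],[0,0.0005,0,0,0,0,0.005]]'>/dev/null && M
```

```text
[ 504.79 -223.98   66.2 ] [-5.6  0.3  3.9]
```

The stop is felt at x = 504.8: the advance stalled and Fx went to −5.6 N. Estimated board end is at case x ≈ 118.6 mm. I'll relax the preload and release.

```bash
python3 -m crank '[[0,-0.0005,0,0,0,0,0.005],[0,0,0,0,0,0,0.005]]'
python3 look.py s; python3 -m crank '[[0,0,0,0,0,0,0.03],[0,0,0,0,0,0,0.035],[0,0,0,0,0,0,0.04],[0,0,0,0,0,0,0.04],[0,0,0,0,0,0,0.04]]'; python3 look.py u
```

```text
time: 23.0
eef_pos: [504.8, -224.0, 66.2]
tcp_rot: [0.496, 0.504, -0.495, 0.505]
wrist_force: [-3.2, 0.4, 1.4]
gripper_width: 0.229
board: xe -97.4 y 0.1 zb 49.9 th 0.001 yaw -0.0001 roll 0.0001 | grip x 10.6 z 80.0
F [-3.2  0.4  1.4] t 23.0 w 0.229
90 board+y 133 [-79.4  60.6  57.2] rim [101 132] [-54.   64.6 100.3]
130 board+y 133 [-57.6  60.6  58.1] rim [101 132] [-38.7  64.6 100.2]
180 board+y 133 [-30.9  60.6  58.5] rim [101 132] [-19.7  64.5  99.5]
250 board+y 133 [ 6.3 60.5 57.9] rim [101 132] [  7.4  64.6 100.6]
300 board+y 133 [33.  60.5 57.3] rim [101 132] [26.6 64.5 99.8]
350 board+y 133 [59.9 60.4 57.2] rim [101 132] [ 45.4  64.6 101.5]
400 board+y 133 [86.  60.5 58.7] rim [101 132] [ 65.   64.5 100.3]
time: 23.72
eef_pos: [505.0, -224.0, 66.3]
tcp_rot: [0.496, 0.504, -0.495, 0.505]
wrist_force: [-0.3, -0.2, 0.1]
gripper_width: 0.471
board: xe -97.1 y 0.1 zb 49.9 th 0.001 yaw 0.0001 roll 0.0002 | grip x 10.8 z 80.1
F [-0.3 -0.2  0.1] t 23.73 w 0.471
90 board+y 133 [-78.8  60.6  57.9] rim [101 132] [-53.9  64.6 100.2]
130 board+y 133 [-57.3  60.6  58.3] rim [101 132] [-39.1  64.5  98.8]
180 board+y 133 [-30.9  60.6  57.7] rim [101 132] [-19.3  64.5 100. ]
250 board+y 133 [ 6.5 60.5 56.9] rim [101 132] [  7.6  64.5 100.3]
300 board+y 133 [33.2 60.5 57.6] rim [101 132] [26.9 64.5 99.5]
350 board+y 133 [60.  60.5 57.7] rim [101 132] [ 46.   64.5 100.4]
400 board+y 133 [86.4 60.5 58.5] rim [101 132] [ 65.4  64.5 100.1]
```

View pics/u_w.png

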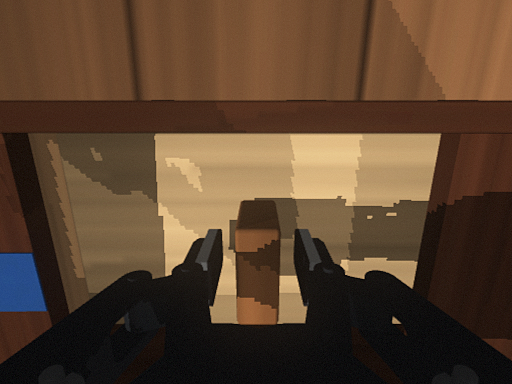

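View pics/u_s.png

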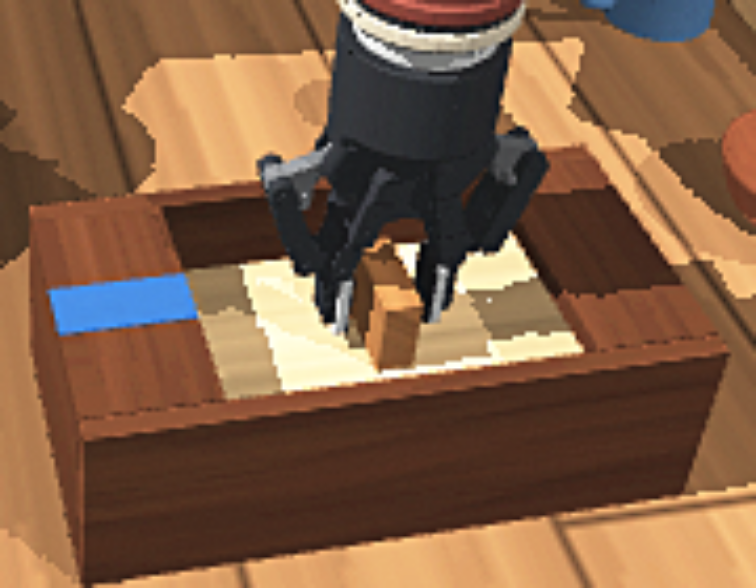

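The jaws are open with the bar free between them, and the board is flat and parallel. Retracting straight up.

```bash
python3 -m crank '[[-0.01,0,0,0,0,0,0.04],[-0.03,0,0,0,0,0,0.04],[-0.04,0,0,0,0,0,0.04],[-0.04,0,0,0,0,0,0.04],[-0.03,0,0,0,0,0,0.04]]'; python3 -m crank '[[0,0,0,0,0,0,0.04]]' >/dev/null
python3 - <<'E'
from h import *
st=readout.read_state(); B=Ro.from_euler('z',-CY)
for n in ("wrist","side"):
    im,d=vision.camera(n); cv2.imwrite(f"pics/v_{n}.png",im[:,:,::-1]); W=world(n,d,st); L=B.apply((W-C).reshape(-1,3)).reshape(W.shape)
    m=(L[...,2]>52)&(L[...,2]<64)&(abs(L[...,0])<84)&(abs(L[...,1])<58); t=L[m]
    print(n,len(t),"slope",np.linalg.lstsq(np.c_[t[:,:2],np.ones(len(t))],t[:,2],rcond=None)[0].round(4))
    b=L[(abs(L[...,2]-100)<4)&(abs(L[...,0])<50)&(abs(L[...,1])<40)]; print("bar top",rect(b[:,:2]),b.mean(0))
E
python3 lips.py | grep lip
```

```text
time: 24.45
eef_pos: [505.4, -224.3, 219.2]
tcp_rot: [0.496, 0.503, -0.495, 0.506]
wrist_force: [-0.6, -1.2, -0.2]
gripper_width: 0.468
wrist 14014 slope [ 1.20000e-03 -1.40000e-03  5.86751e+01]
bar top (array([10.19432449, -1.21424294]), (49.82868194580078, 19.50238609313965), np.float32(1.5563698)) [ 9.97061783e+00 -5.31094998e-02  1.00489414e+02]
side 1848 slope [ 2.00000e-04 -4.70000e-03  5.70984e+01]
bar top (array([ 9.37439728, -1.56585121]), (50.074859619140625, 20.066802978515625), np.float32(1.5692655)) [ 8.81960387 -3.69457327 98.68232955]
wrist -60 blue lip x -87.2 plain lip x 87.6
wrist -20 blue lip x -87.0 plain lip x 87.7
wrist 0 blue lip x -87.0 plain lip x 87.7
wrist 20 blue lip x -87.0 plain lip x 87.8
wrist 40 blue lip x -86.9 plain lip x 87.9Traceback (most recent call last):
  File "lips.py", line 12, in <module>
    Q=(W-st["eef_pos"])@R; m=(abs(Q[...,0]-7.5)<2.5)&(abs(Q[...,1])<125)&(abs(Q[...,2])<60); print("board end tool y",np.percentile(Q[...,1][m],99.9))
                                                                                                                      ~~~~~~~~~~~~~^^^^^^^^^^^^^^^^^^
    return _quantile_unchecked(
        a, q, axis, out, overwrite_input, method, keepdims, weights)
    return _ureduce(a,
                    func=_quantile_ureduce_func,
    ...<5 lines>...
                    overwrite_input=overwrite_input,
                    method=method)
    r = func(a, **kwargs)
    result = _quantile(arr,
                       quantiles=q,
    ...<2 lines>...
                       out=out,
                       weights=wgt)
    slices_having_nans = np.isnan(arr[-1, ...])
                                  ~~~^^^^^^^^^
IndexError: index -1 is out of bounds for axis 0 with size 0
```

View pics/v_wrist.png

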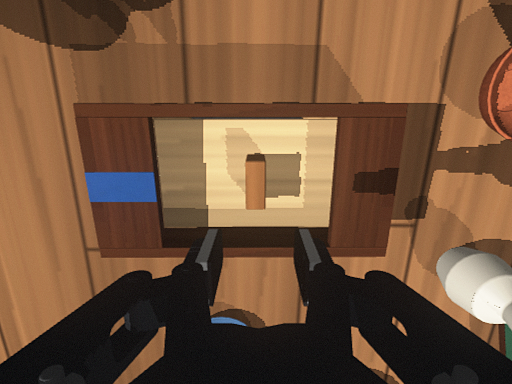

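View pics/v_side.png

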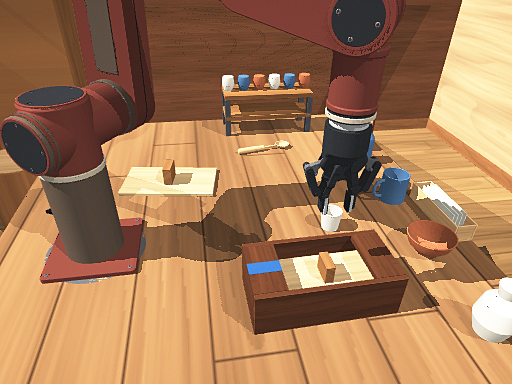

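The wrist and side views show the board flat under both lips, bar top at case (10, −1, 100), gripper clear and the pottery where it was. Handing in.

```bash
python3 -c "
from plant import bot; print(bot.close_job())"
```

```text
the job is handed in; nothing more can be done
None
```

I fitted the smaller board into the display case and handed the job in at about 25 s; no verdict is reported. I tilted it 0.35 rad, passed the blue-side end under its lip and lowered it flat onto both ledges. Then I slid it away from the blue mark in 0.5 mm steps until it met the cork stop, released it and lifted the gripper clear.

**Final checks that passed**
- **Flat on the ledges:** the underside was at 50 mm and the tilt read about 0.001 rad before release. Camera plane fits afterwards showed slopes below 0.005.
- **Against the stop:** the advance stalled at TCP x 504.8 mm with about 5.6 N along x, which puts the board's end at case x ≈ 118.6 mm. That is near the far end of the possible 93–119 mm range. The preload fell from 5.6 N to 3.2 N before I let go, and the board did not visibly spring back.
- **Forces:** the highest wrist reading against the case was about 10 N, when the board first pressed on the ledges.
- **Rest of the scene:** the pottery and spoon in view look unmoved in the last pictures. I did not measure them.

**Checks that disagreed or failed**
- **Case position:** early outline fits and detected lip points disagreed by about 3–5 mm. I corrected the case position from wrist and side views before inserting the board.
- **Sideways position:** at the end the wrist camera put the board at y ≈ −1 mm and the side camera at −1.6 to −3.7 mm, all within the 8 mm tolerance.
- **Last lip script:** it crashed on its "board end" line after lift-off and skipped the side view. The wrist-view lip positions it printed first were as expected.

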